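# Fit flow controller boards on snap standoffs with the gas shut off, then set the valve

### The job

First shut the purge-gas valve completely. Then, with it still shut, fit every loose circuit board onto the bay of the controller chassis that has the colour of its heat sink, and press it down evenly until it has clicked home and lies flat on all four standoffs. When all are fitted, open the valve to 45 degrees (the yellow mark) and leave the timer and the white bottle where they are.

Things in the scene. Friction and masses are not known exactly. Their poses are not given: they have to be found in the camera images.
- chassis: fixed grey base plate 270 (own x) x 130 (own y) x 8 mm with three bays in a row along its x, 80 mm apart, marked red, blue, yellow from -x to +x; a board lies in its bay with its long side along the chassis y. Each bay has four white snap standoffs. Origin: centre of the plate's underside, on the worktop
- bay_red (a point): centre of the red bay (red strips at both ends) at seat height, 20 mm above the worktop: where the origin of the red board must come to lie. Axes as chassis; four standoffs at x = +-24, y = +-40 mm. Standoff (all bays): white 16 mm shoulder, top at seat height; on it a round-tipped 9.6 mm post, 18 mm high, with a sprung barb on its outer (y) side
- bay_blue (a point): centre of the blue bay (blue strips at both ends) at seat height, 20 mm above the worktop: where the origin of the blue board must come to lie. Axes as chassis; four standoffs at x = +-24, y = +-40 mm. In all bays a board laid on stays up on the barbs, its underside about 10 mm above its seat; pressed some 4 mm farther down the barbs give way, often a pair at a time, so follow it down to its seat
- bay_yellow (a point): centre of the yellow bay (yellow strips at both ends) at seat height, 20 mm above the worktop: where the origin of the yellow board must come to lie. Axes as chassis; four standoffs at x = +-24, y = +-40 mm. In all bays the barbs give way at 5 to 15 N in all, pressed on the middle of the heat sink; a snapped board holds against an upward pull of 10 N
- board_red: loose circuit board 104 (own x) x 72 (y) x 4 mm with a red finned heat sink in its middle: 50 mm along x, 24 mm across y, from 4 to 38 mm above the board's underside; pinch it across y. Four 12 mm square through-holes at x = +-40, y = +-24 mm. Fits equally well after a half turn. About 0.12 kg. Origin: centre of the underside, z up. May be absent
- board_blue: loose circuit board 104 (own x) x 72 (y) x 4 mm with a blue finned heat sink in its middle: 50 mm along x, 24 mm across y, from 4 to 38 mm above the board's underside; pinch it across y. Four 12 mm square through-holes at x = +-40, y = +-24 mm. Fits equally well after a half turn. About 0.12 kg. Origin: centre of the underside, z up. May be absent
- board_yellow: loose circuit board 104 (own x) x 72 (y) x 4 mm with a yellow finned heat sink in its middle: 50 mm along x, 24 mm across y, from 4 to 38 mm above the board's underside; pinch it across y. Four 12 mm square through-holes at x = +-40, y = +-24 mm. Fits equally well after a half turn. About 0.12 kg. Origin: centre of the underside, z up. May be absent
- valve: fixed ball valve on a 70 x 56 mm foot, its steel and brass pipe along its own y; white dial disc, 80 mm across, top 75 mm above the worktop, with black marks at 0 and 90 degrees, grey between and a broad yellow one at 45. Origin: on the worktop under the handle's axis
- valve_grip (a point): middle of the valve's blue bar handle, on its vertical turning axis, 102 mm above the worktop. The bar is 80 mm long (own x of this point), 14 mm thick (own y) and 26 mm high, from 88 to 114 mm above the worktop; the end with the white stripe (+x) is the pointer. Can be pinched across the 14 mm from above and turned
- valve_handle (a joint): angle of the valve handle in rad, 0 = shut (bar across the pipe, along the valve's x, against the stop) to 1.571 = fully open (bar along the pipe, +y); grows anticlockwise seen from above; stiff (0.08 N m), stays where it is left; 45 degrees = 0.785
- timer: white bench timer lying flat, 58 x 64 x 21 mm, loose bystander; origin under its centre
- dome_bottle: white dome-topped bottle, 51 mm across, 98 mm high, loose bystander; origin under its centre
There are look-alikes about, which are no part of the job. Leave any purple look-alike of the board_yellow alone.

How it is judged:
On the way, in this order (a step that is already met when the one before it is completed fails the run):
1. the valve is shut (within 4 degrees of its stop) (value of joint valve_handle below 0.07 rad), for 0.2 s.
2. every board is snapped home in the bay of its colour while the valve is still shut (horizontal distance between board_red and bay_red below 0.005 m and z of board_red in the frame of bay_red between -0.003 and 0.003 m and angle between each of board_red, board_blue, board_yellow's own z axis and vertical below 0.04 rad and angle between the x axis of each of board_red, board_blue, board_yellow and the y axis of chassis, either way round below 0.06 rad and horizontal distance between board_blue and bay_blue below 0.005 m and z of board_blue in the frame of bay_blue between -0.003 and 0.003 m and horizontal distance between board_yellow and bay_yellow below 0.005 m and z of board_yellow in the frame of bay_yellow between -0.003 and 0.003 m and value of joint valve_handle below 0.1 rad), for 0.2 s.
At the end, for the whole second after the job is handed in: Every board lies snapped home in the bay of its own colour (origin within 5 mm sideways and 3 mm in height of the bay point, tilt under 0.04 rad, long side within 0.06 rad of the chassis y), at rest, and the valve stands at 0.785 +-0.1 rad (horizontal distance between board_red and bay_red below 0.005 m and z of board_red in the frame of bay_red between -0.003 and 0.003 m and angle between each of board_red, board_blue, board_yellow's own z axis and vertical below 0.04 rad and angle between the x axis of each of board_red, board_blue, board_yellow and the y axis of chassis, either way round below 0.06 rad and horizontal distance between board_blue and bay_blue below 0.005 m and z of board_blue in the frame of bay_blue between -0.003 and 0.003 m and horizontal distance between board_yellow and bay_yellow below 0.005 m and z of board_yellow in the frame of bay_yellow between -0.003 and 0.003 m and linear speed of each of board_red, board_blue, board_yellow below 0.02 m/s and value of joint valve_handle between 0.685 and 0.885 rad and velocity of joint valve_handle between -0.05 and 0.05 rad/s); the robot touches nothing.
It fails at once if the timer was moved more than 3 cm (distance of timer from where it was at the start of the episode above 0.03 m).
It fails at once if the bottle was moved more than 3 cm (distance of dome_bottle from where it was at the start of the episode above 0.03 m).
Of board_red, board_blue, board_yellow only 2 to 3 are there at a start; the rules pass over those that are not, and their reading is None.
At some moment in a run one of board_red, board_blue, board_yellow may be knocked a few centimetres aside while the robot is not near it.
Once in a run the grip may slacken for a moment while it holds something.
It also fails if it takes over 210 s, if anything falls off the work surface, if the arm or the gripper's body presses on something with over 40 N, if the wrist force passes 120 N, or if a joint passes its speed limit or range.

### The arm

A 6-joint arm with a two-finger parallel gripper is mounted at the origin on a cart in front of the work surface, level with it; the furniture and walls round the work are solid. World frame = base frame: x ahead of the robot, y to its left, z up, the work surface at z = 0. Lengths are in m, angles in rad, forces in N, time in s.
With the tool pointing down it reaches from about 0.375 to 0.975 m from the base axis. Payload 3.8 kg.
Tool frame: the origin (TCP) lies at the very end of the fingers, on their centre line; the grasp point (between the pads) lies behind it (bot.tcp_to_grasp is the y of the grasp point in the tool frame, in m); y points along the fingers, z is the direction in which the jaws open and shut, and the axes are right-handed (so a half turn about y gives the same grasp; the last joint's range is limited). The gripper opens to 85 mm and grips with 20 to 120 N. Pads are 22 mm wide; open, the fingers measure 114 mm over their backs; the gripper's body (76 mm by 85 mm) begins 54 mm behind the grasp point. The pads swing forward as they close: fully open they stand 13 mm farther back than shut.
Start: joints at [1.132, 0.264, 1.604, -0, 1.274, -0.037], TCP at [0.264, 0.621, 0.231] pointing down, gripper open.
Joint ranges: [-2.63, 2.63], [-0.94, 2.18], [0.31, 2.57], [-1.31, 4.45], [0, 2.66], [-2.55, 2.55]. Speed limits (rad/s): [2.57, 2.57, 3.14, 3.14, 3.14, 3.14].

### API

Orientations are given as a rotation vector (axis times angle).
In Python, from workcell import bot, optics, workorder gives the robot as it stands.
- The arm moves only by the shell command python3 -m handwheel 'ROWS' [FORCE]. ROWS is JSON, a list of rows, each a list of 7 numbers: the shift along the tool's x, y, z in m, then the turn, a rotation vector about the tool's x, y, z in rad, then the opening, from 0 (shut) to 1 (fully open). A call has 1 to 8 rows; each row shifts and turns the commanded pose from where the row before left it, along the tool's axes as they then stand; what a row does not reach is not made up. A row lasts 1/8 s, in which the tool goes at most 62.5 mm and 10.7 degrees, less where a joint would pass 70% of its speed; a pose out of reach is approached as far as the arm can. A call with a gripper value outside its range is refused whole. The fingers move at their own pace and stop on an object; FORCE is the grip in N (left out, the last holds). Time passes only in rows, so rows that do not move let the fingers close. It gives the time, the measured TCP pose, the force and the opening at its end, in the units of the state.
- bot.read_state(): the state, without advancing time (a new reading comes with each control period).
- optics.read_camera(name): name is "scene" or "side" or "wrist"; returns a dict with "image" (420x560x3 uint8, red, green, blue), "z_map" (420x560 float32, m along the optical axis (not along the pixel's ray), 0 where there is no reading), "mtx" (3x3 intrinsics, pixels), "dist" ([k1, k2, p1, p2, k3] as OpenCV has them; the pictures are not rectified), "world_from_camera" (4x4, takes a point from camera to world coordinates); the wrist camera has in their place "hand_eye" (4x4, takes a point from camera to tool coordinates, whose origin is the TCP and whose axes are the tool frame's). Camera axes: x right, y down, z forward; pixel columns grow to the right and rows downward; lengths in m; the calibration is good to about 2 mm. A picture is of the moment at which its call begins: read the wrist's pose just before it.
- workorder.finish_job(): hands the job in, once; it reports no verdict.
The state is a dict: "time": time; "q": joint angles; "joint_vel": joint speeds; "joint_torque": joint torques, N m; "tool_pos": TCP position; "tcp_rot": TCP orientation; "wrist_force": force on the tool from outside, world axes, zero at the start; "torque": the same for the moment, N m; "width": opening from 0.0 (shut) to 1.0 (fully open).
Only numpy, scipy, OpenCV 4.12 (cv2) and the standard library are available. Lean on these libraries where they do the work, as an engineer would, in place of code of your own. Each camera call takes 0.05 s, during which the arm holds its last target.

## Working session

There is one attempt and no reset: what is moved stays moved. The work goes in short steps, Python scripts to look and compute and a shell command to move; the robot and the scene stay as the last step left them, time stands still between calls to the robot, and variables do not carry over. Pictures are saved under pics/ and viewed, and the job is handed in when it is done.

```bash
ls -la; mkdir -p pics
python3 - <<'E'
from workcell import bot, optics
import cv2, numpy as np
s=bot.read_state(); print({k:np.round(v,3).tolist() for k,v in s.items()}, bot.tcp_to_grasp)
for n in ["scene","side","wrist"]:
    c=optics.read_camera(n); cv2.imwrite(f"pics/a_{n}.png",c["image"][:,:,::-1])
    print(n,c["mtx"].round(1).tolist(),np.round(c["dist"],4).tolist()); k="hand_eye" if n=="wrist" else "world_from_camera"; print(c[k].round(4).tolist())
E
```

```text
total 12
drwxr-xr-x  3 agent agent 4096 Dec  7 15:04 .
drwxr-xr-x 23 root  root  4096 Dec  7 15:04 ..
drwxr-xr-x  2 agent agent 4096 Dec  7 15:04 pics
{'time': 0.0, 'q': [1.132, 0.265, 1.605, 0.0, 1.274, -0.037], 'joint_vel': [0.001, 0.001, -0.0, 0.001, 0.001, 0.001], 'joint_torque': [0.0, -51.509, -36.733, 0.0, 0.013, 0.0], 'tool_pos': [0.264, 0.621, 0.23], 'tcp_rot': [-1.55, 0.316, -0.315], 'wrist_force': [0.229, -0.16, -0.421], 'torque': [-0.04, -0.004, -0.013], 'width': 1.001} -0.0187
scene [[504.5, 0.0, 272.6], [0.0, 504.5, 204.3], [0.0, 0.0, 1.0]] [0.0343, 0.0, 0.0, 0.0, 0.0]
[[0.8013, -0.3451, 0.4886, -0.4367], [-0.5982, -0.4607, 0.6557, -1.3729], [-0.0012, -0.8177, -0.5756, 1.2381], [0.0, 0.0, 0.0, 1.0]]
side [[539.6, 0.0, 285.1], [0.0, 539.6, 199.7], [0.0, 0.0, 1.0]] [0.016, 0.0, 0.0, 0.0, 0.0]
[[-0.9695, -0.1548, 0.1899, 0.219], [-0.2442, 0.5508, -0.7981, 1.3443], [0.019, -0.8201, -0.5719, 1.0938], [0.0, 0.0, 0.0, 1.0]]
wrist [[342.0, 0.0, 280.4], [0.0, 342.0, 214.6], [0.0, 0.0, 1.0]] [0.0198, 0.0, 0.0, 0.0, 0.0]
[[0.0007, 0.9609, 0.2769, -0.0706], [0.0005, -0.2769, 0.9609, -0.1428], [1.0, -0.0006, -0.0006, -0.0003], [0.0, 0.0, 0.0, 1.0]]
```

View pics/a_scene.png

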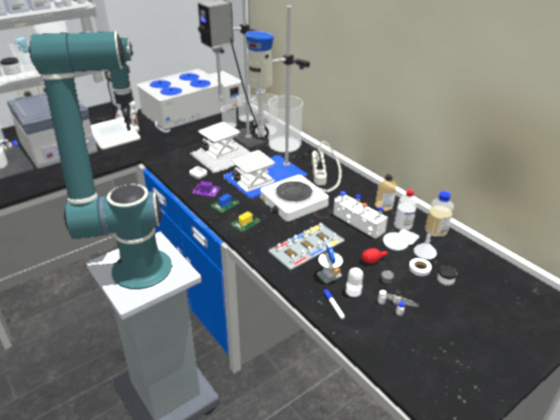

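View pics/a_side.png

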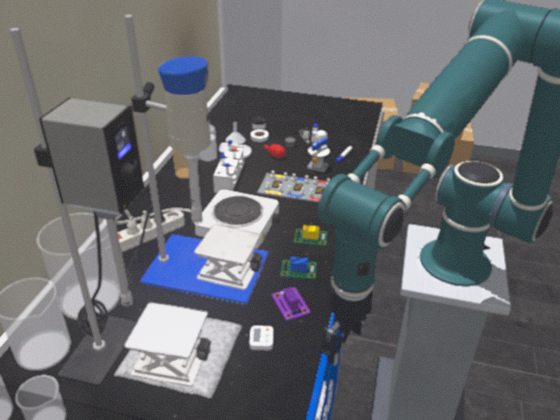

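View pics/a_wrist.png

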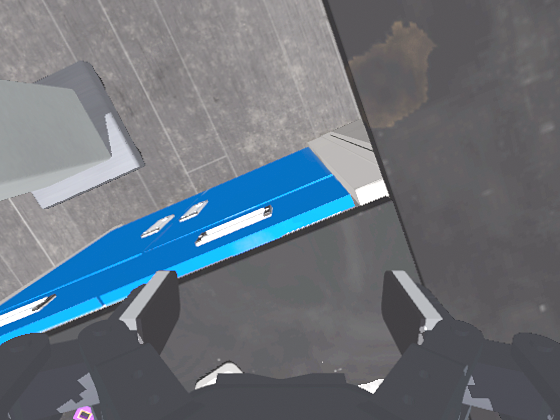

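```bash
cat > h.py <<'E'
from workcell import bot, optics
import cv2, numpy as np
from scipy.spatial.transform import Rotation as R
def grab(n):
    s=bot.read_state(); c=optics.read_camera(n)
    if n=="wrist":
        T=np.eye(4);T[:3,:3]=R.from_rotvec(s["tcp_rot"]).as_matrix();T[:3,3]=s["tool_pos"];c["W"]=T@c["hand_eye"]
    else: c["W"]=c["world_from_camera"]
    return c
def ray(c,uv,z):
    p=cv2.undistortPoints(np.float64(uv).reshape(-1,1,2),c["mtx"],c["dist"])[:,0]
    d=np.c_[p,np.ones(len(p))]@c["W"][:3,:3].T; o=c["W"][:3,3]
    return o+d*((z-o[2])/d[:,2])[:,None]
def cloud(c):
    h,w=c["z_map"].shape; u,v=np.meshgrid(np.arange(w),np.arange(h))
    p=cv2.undistortPoints(np.float64(np.c_[u.ravel(),v.ravel()]).reshape(-1,1,2),c["mtx"],c["dist"])[:,0]
    z=c["z_map"].ravel()[:,None]
    P=np.c_[p,np.ones(len(p))]*z
    P=P@c["W"][:3,:3].T+c["W"][:3,3]; P[z[:,0]==0]=np.nan
    return P.reshape(h,w,3)
def proj(c,P):
    Q=(np.atleast_2d(P)-c["W"][:3,3])@c["W"][:3,:3]
    return cv2.projectPoints(Q,np.zeros(3),np.zeros(3),c["mtx"],c["dist"])[0][:,0]
def save(c,f,crop=None,k=1):
    i=c["image"]
    if crop: x0,y0,x1,y1=crop; i=i[y0:y1,x0:x1]
    cv2.imwrite("pics/"+f,cv2.resize(i[:,:,::-1],None,fx=k,fy=k,interpolation=cv2.INTER_CUBIC))
def hsvmask(c,lo,hi):
    return cv2.inRange(cv2.cvtColor(c["image"],cv2.COLOR_RGB2HSV),np.array(lo),np.array(hi))
def st():
    s=bot.read_state(); print(round(s["time"],2),np.round(s["tool_pos"],4),np.round(R.from_rotvec(s["tcp_rot"]).as_matrix().T,3).tolist(),np.round(s["wrist_force"],1),round(s["width"],3)); return s
E
python3 - <<'E'
from h import *
c=grab("scene");save(c,"b1.png",(170,140,430,320),3)
P=cloud(c)
for n,uv in dict(timer=(198,173),purple=(205,190),blue=(226,203),yellow=(246,221),valve=(331,262),bottle=(355,282),red=(373,256)).items(): print(n,P[uv[1],uv[0]].round(3))
c=grab("side");save(c,"b2.png",(230,110,370,360),2.4)
E
```

```text
timer [0.473 0.421 0.02 ]
purple [0.431 0.288 0.014]
blue [0.454 0.154 0.009]
yellow [ 0.445 -0.01   0.016]
valve [ 0.489 -0.461  0.095]
bottle [ 0.514 -0.555  0.061]
red [ 0.679 -0.481  0.036]
```

View pics/b1.png

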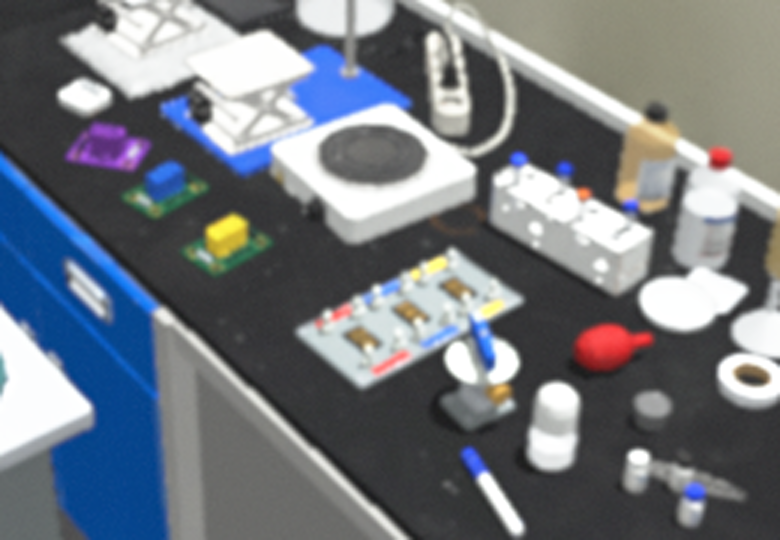

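View pics/b2.png

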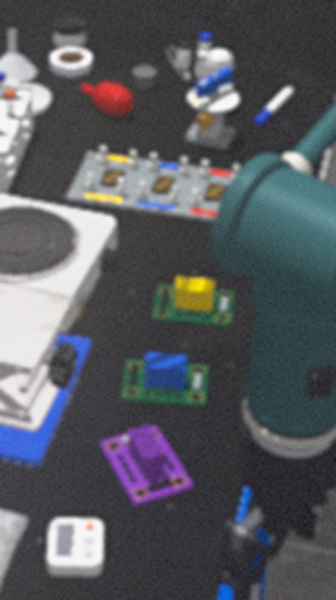

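Run:
```python
from h import *
s=st()
c=grab("scene"); P=cloud(c)
# chassis: grey plate points
m=(abs(P[:,:,2]-0.008)<0.006)&(P[:,:,1]<-0.1)&(P[:,:,1]>-0.5)&(c["image"].min(2)>110)
save(c,"c1.png",(300,225,400,300),8)
n,l,stt,ce=cv2.connectedComponentsWithStats(m.astype(np.uint8))
for i in range(1,n):
    if stt[i,4]>150:
        q=P[l==i][:,:2]; print(stt[i],cv2.minAreaRect((q*1000).astype(np.float32)))
# strips
for nm,lo,hi in [("red",(0,120,100),(8,255,255)),("blue",(105,120,90),(125,255,255)),("yel",(22,120,120),(35,255,255))]:
    mm=hsvmask(c,lo,hi); n,l,stt,ce=cv2.connectedComponentsWithStats(mm)
    for i in range(1,n):
        if stt[i,4]>8 and 170<ce[i][0]<400 and 140<ce[i][1]<320: print(nm,ce[i].round(1),stt[i,4],ray(c,ce[i],0.009).round(3), np.nanmedian(P[l==i],0).round(3))
```

```text
0.25 [0.2638 0.6209 0.2306] [[0.92, -0.391, -0.0], [-0.0, -0.001, -1.0], [0.391, 0.92, -0.001]] [ 0.1 -0.7 -0.3] 0.998
[382 222  37  29 339] ((877.6525268554688, -441.7909851074219), (181.94149780273438, 114.17583465576172), 19.979232788085938)
[ 269  225   75   45 1154] ((550.948486328125, -259.904052734375), (276.4556884765625, 143.4155731201172), 1.115718126296997)
red [372.9 253.5] 171 [[ 0.715 -0.45   0.009]] [ 0.682 -0.472  0.04 ]
blue [283.3 169. ] 527 [[0.82  0.228 0.009]] [0.82  0.215 0.014]
blue [195.5 259.5] 5005 [[ 0.171 -0.085  0.009]] [ 0.312  0.191 -0.247]
blue [241.5 186.5] 244 [[0.578 0.221 0.009]] [0.567 0.196 0.013]
blue [342.2 192.2] 25 [[ 0.906 -0.082  0.009]] [ 0.803 -0.181  0.1  ]
blue [224.6 199.3] 136 [[0.464 0.181 0.009]] [0.453 0.157 0.023]
blue [358.  195.9] 28 [[ 0.941 -0.144  0.009]] [ 0.835 -0.235  0.102]
blue [379.5 208.3] 13 [[ 0.947 -0.264  0.009]] [ 0.836 -0.352  0.107]
blue [299.4 235.5] 10 [[ 0.564 -0.204  0.009]] [ 0.568 -0.203  0.006]
blue [330.7 253.8] 70 [[ 0.588 -0.358  0.009]] [ 0.504 -0.441  0.11 ]
blue [316.4 251.4] 14 [[ 0.555 -0.316  0.009]] [ 0.556 -0.315  0.008]
blue [327.2 293.2] 61 [[ 0.442 -0.502  0.009]] [ 0.441 -0.5    0.006]
yel [245.1 217.8] 160 [[0.46  0.018 0.009]] [ 0.45  -0.005  0.022]
```

View pics/c1.png

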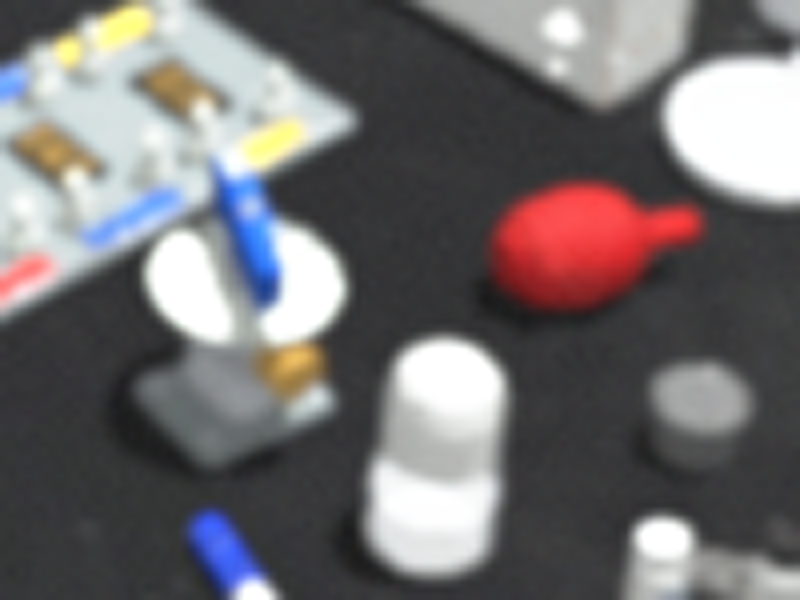

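```bash
python3 -m handwheel '[[0.041,-0.015,-0.04,0,0,0,1],[0.041,-0.015,-0.04,0,0,0,1],[0.041,-0.015,-0.04,0,0,0,1],[0.041,-0.015,-0.04,0,0,0,1],[0.041,-0.015,-0.04,0,0,0,1],[0.041,-0.015,-0.04,0,0,0,1],[0.041,-0.015,-0.04,0,0,0,1],[0.041,-0.015,-0.04,0,0,0,1]]'; python3 -c "
from h import *
st();c=grab('wrist');save(c,'d1.png')"
```

```text
time: 1.3
tool_pos: [0.441, 0.1967, 0.352]
tcp_rot: [-1.547, 0.314, -0.316]
wrist_force: [0.7, 0.5, 0.4]
width: 1.003
1.3 [0.441  0.1967 0.352 ] [[0.92, -0.391, 0.001], [0.001, 0.0, -1.0], [0.391, 0.92, 0.001]] [0.7 0.5 0.4] 1.003
```

View pics/d1.png

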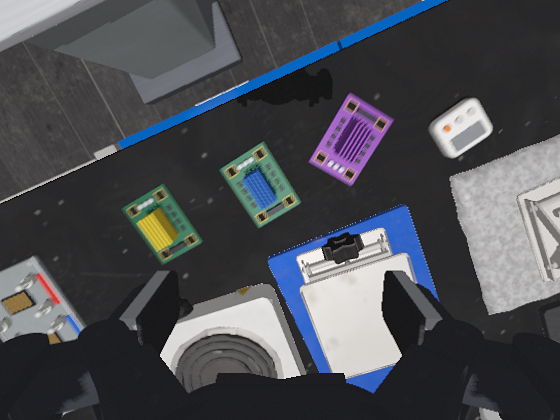

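```bash
python3 -m handwheel '[[0.025,0,-0.05,0,0,0,1],[0.025,0,-0.05,0,0,0,1],[0.025,0,-0.05,0,0,0,1],[0.025,0,-0.05,0,0,0,1],[0.025,0,-0.05,0,0,0,1],[0.025,0,-0.05,0,0,0,1],[0.025,0,-0.05,0,0,0,1],[0.025,0,-0.05,0,0,0,1]]'; python3 -m handwheel '[[0.025,0,-0.05,0,0,0,1],[0.025,0,-0.05,0,0,0,1],[0,0,0,0,0,0,1]]';python3 -c "
from h import *
st();c=grab('wrist');save(c,'d2.png')"
```

```text
time: 2.35
tool_pos: [0.4683, -0.2495, 0.3514]
tcp_rot: [-1.548, 0.315, -0.316]
wrist_force: [0.9, 0.2, -0.2]
width: 1.001
time: 2.72
tool_pos: [0.4748, -0.3627, 0.35]
tcp_rot: [-1.547, 0.32, -0.317]
wrist_force: [-0.7, 1.8, 0.1]
width: 1.002
2.73 [ 0.4748 -0.3627  0.35  ] [[0.919, -0.395, -0.001], [-0.002, 0.0, -1.0], [0.395, 0.919, -0.0]] [-0.7  1.8  0.1] 1.002
```

View pics/d2.png

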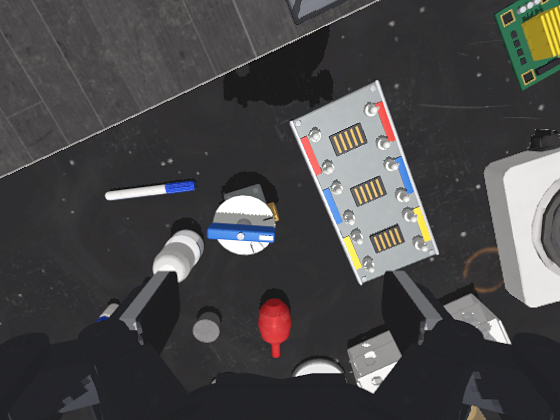

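Run:
```python
from h import *
c=grab("wrist");save(c,"e1.png",(190,170,300,270),7)
P=cloud(c)
m=hsvmask(c,(100,120,80),(125,255,255)); m[:, :200]=0; m[:,290:]=0; m[:200]=0;m[260:]=0
sel=(m>0)&(P[:,:,2]>0.105)
q=P[sel][:,:2]; r=cv2.minAreaRect((q*1000).astype(np.float32)); print("handle",r,np.nanmedian(P[sel][:,2]))
print(cv2.boxPoints(r))
g=(c["image"].min(2)>100)
d=(abs(P[:,:,2]-0.075)<0.006)&(np.hypot(P[:,:,0]-.49,P[:,:,1]+.46)<.06)
print("dial",cv2.minEnclosingCircle((P[d][:,:2]*1000).astype(np.float32)))
f=(abs(P[:,:,2]-0.010)<0.008)&(P[:,:,2]>0.004)&(np.hypot(P[:,:,0]-.49,P[:,:,1]+.46)<.07)
print("foot",cv2.minAreaRect((P[f][:,:2]*1000).astype(np.float32)))
# chassis strips & posts
for nm,lo,hi in [("red",(0,120,100),(8,255,255)),("blue",(105,120,90),(125,255,255)),("yel",(22,120,120),(35,255,255))]:
    mm=hsvmask(c,lo,hi); n,l,stt,ce=cv2.connectedComponentsWithStats(mm)
    for i in range(1,n):
        if stt[i,4]>40 and 295<ce[i][0]<440: print(nm,ce[i].round(1),stt[i,4],ray(c,ce[i],0.009).round(4))
pl=(abs(P[:,:,2]-0.008)<0.004)&(abs(P[:,:,0]-.55)<.16)&(abs(P[:,:,1]+.26)<.09)
n,l,stt,ce=cv2.connectedComponentsWithStats((pl&g).astype(np.uint8)); i=1+np.argmax(stt[1:,4])
cn,_=cv2.findContours((l==i).astype(np.uint8),cv2.RETR_EXTERNAL,cv2.CHAIN_APPROX_NONE)
w=ray(c,cn[0][:,0],0.008)[:,:2]; print("plate",cv2.minAreaRect((w*1000).astype(np.float32)))
```

```text
handle ((513.9880981445312, -431.48101806640625), (79.57228088378906, 14.065342903137207), 62.461273193359375) 0.11350423899528225
[[ 489.35718 -463.50778]
 [ 501.8289  -470.0109 ]
 [ 538.619   -399.45425]
 [ 526.14734 -392.95114]]
dial ((514.0166625976562, -431.6495361328125), 39.92972183227539)
foot ((495.7415466308594, -462.4169006347656), (122.85140991210938, 96.80915832519531), 75.68433380126953)
red [383.3 122.4] 279 [[ 0.4727 -0.2074  0.009 ]]
red [308.9 155.6] 269 [[ 0.4742 -0.3172  0.009 ]]
blue [402.3 175.9] 250 [[ 0.5533 -0.2058  0.009 ]]
blue [330.4 206.2] 235 [[ 0.5546 -0.3156  0.009 ]]
yel [419.8 224.9] 221 [[ 0.6336 -0.2043  0.009 ]]
yel [350.3 252.7] 211 [[ 0.6348 -0.3139  0.009 ]]
plate ((554.5294189453125, -261.2925109863281), (270.4596252441406, 129.25799560546875), 1.3096188306808472)
```

View pics/e1.png

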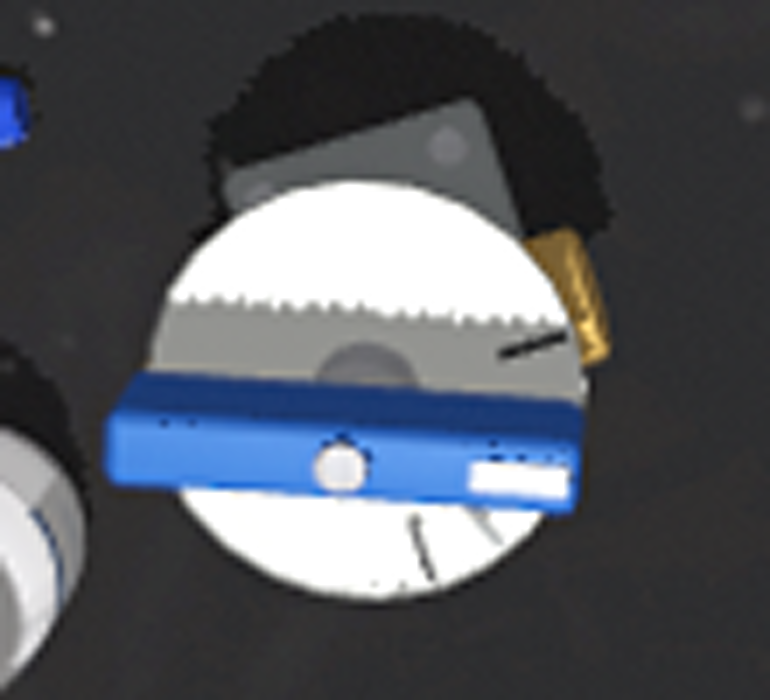

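```bash
python3 -m handwheel '[[0.0316,0,-0.0238,0,0,0,1],[0.0316,0,-0.0238,0,0,0,1],[0,0,0,0,0.183,0,1],[0,0,0,0,0.183,0,1],[0,0,0,0,0.183,0,1],[0,0,0,0,0.183,0,1],[0,0,0,0,0.183,0,1],[0,0,0,0,0.183,0,1]]'; python3 -m handwheel '[[0,0,0,0,0.183,0,1],[0,0,0,0,0.183,0,1],[0,0.06,0,0,0.183,0,1],[0,0.04,0,0,0,0,1],[0,0,0,0,0,0,1]]';python3 - <<'E'
from h import *
s=st();print(np.round(s["q"],2));c=grab('wrist');save(c,'f1.png');P=cloud(c)
m=hsvmask(c,(100,120,80),(125,255,255))
sel=(m>0)&(P[:,:,2]>0.107)&(np.hypot(P[:,:,0]-.514,P[:,:,1]+.4315)<.06)
q=P[sel][:,:2]; r=cv2.minAreaRect((q*1000).astype(np.float32)); print("handle",r)
M=R.from_rotvec(s["tcp_rot"]).as_matrix(); print(np.degrees(np.arctan2(M[1,2],M[0,2])))
E
```

```text
time: 3.82
tool_pos: [0.5154, -0.4258, 0.3519]
tcp_rot: [-1.24, 1.159, -1.16]
wrist_force: [-0.4, -0.7, -0.6]
width: 1.004
time: 4.45
tool_pos: [0.5132, -0.4243, 0.2469]
tcp_rot: [-0.947, 1.559, -1.543]
wrist_force: [-0.9, -0.3, -0.0]
width: 1.003
4.45 [ 0.5132 -0.4243  0.2469] [[-0.458, -0.889, -0.003], [-0.006, 0.006, -1.0], [0.889, -0.458, -0.008]] [-0.9 -0.3 -0. ] 1.003
[-0.73  0.24  1.6   0.    1.31 -0.25]
handle ((514.9998168945312, -431.5567321777344), (79.4843521118164, 13.507691383361816), 62.65666198730469)
-27.27335118122365
```

View pics/f1.png

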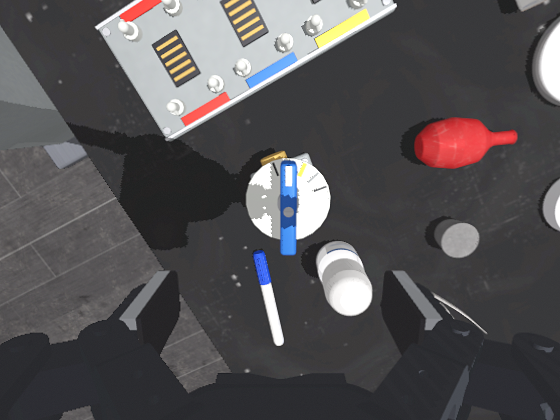

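```bash
python3 -m handwheel '[[0.0058,0.05,0.0045,0,0,0,1],[0,0.05,0,0,0,0,1],[0,0.04,0,0,0,0,1],[0,0.0205,0,0,0,0,1],[0,0,0,0,0,0,1]]' 60 && python3 -c "
from h import *
st()"; python3 -m handwheel '[[0,0,0,0,0,0,0],[0,0,0,0,0,0,0],[0,0,0,0,0,0,0],[0,0,0,0,0,0,0],[0,0,0,0,0,0,0],[0,0,0,0,0,0,0]]' 60;python3 -c "
from h import *
st();c=grab('wrist');save(c,'g1.png')"
```

```text
time: 5.12
tool_pos: [0.5166, -0.4351, 0.0912]
tcp_rot: [-0.944, 1.552, -1.551]
wrist_force: [-0.0, -0.2, 0.3]
width: 0.996
5.12 [ 0.5166 -0.4351  0.0912] [[-0.46, -0.888, -0.0], [-0.0, 0.0, -1.0], [0.888, -0.46, -0.0]] [-0.  -0.2  0.3] 0.996
time: 5.88
tool_pos: [0.5138, -0.4342, 0.0918]
tcp_rot: [-0.947, 1.557, -1.548]
wrist_force: [-8.1, 4.4, 9.4]
width: 0.151
5.88 [ 0.5138 -0.4342  0.0918] [[-0.46, -0.888, -0.0], [-0.005, 0.003, -1.0], [0.888, -0.46, -0.005]] [-8.1  4.4  9.4] 0.151
```

View pics/g1.png

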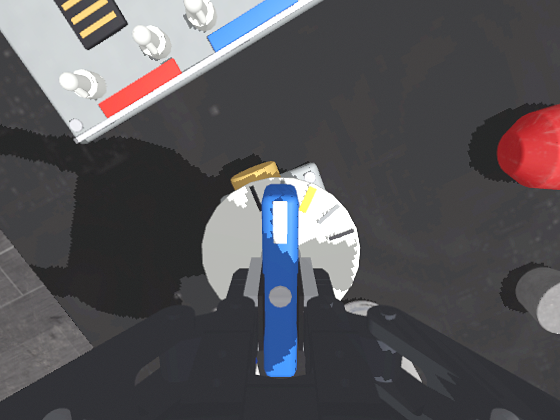

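```bash
python3 -m handwheel '[[0,0,0,0,0.14,0,0],[0,0,0,0,0.14,0,0],[0,0,0,0,0.14,0,0],[0,0,0,0,0.14,0,0],[0,0,0,0,0.14,0,0],[0,0,0,0,0.14,0,0],[0,0,0,0,0.14,0,0],[0,0,0,0,0.14,0,0]]';python3 -c "
from h import *
s=st();print(s['torque'],s['q'][5]);c=grab('wrist');save(c,'g2.png')"
```

```text
time: 6.92
tool_pos: [0.5123, -0.4317, 0.0918]
tcp_rot: [-0.025, -2.21, 2.193]
wrist_force: [-12.4, 12.7, 15.5]
width: 0.149
6.92 [ 0.5123 -0.4317  0.0918] [[-0.999, 0.031, 0.008], [-0.008, 0.008, -1.0], [-0.032, -0.999, -0.007]] [-12.4  12.7  15.5] 0.149
[1.89394143 1.87206103 0.15440122] 0.8648954371467015
```

View pics/g2.png

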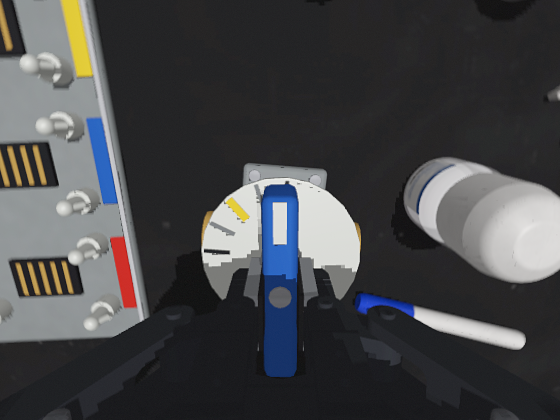

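```bash
python3 -m handwheel '[[0,0,0,0,0.05,0,0],[0,0,0,0,0.05,0,0],[0,0,0,0,0,0,0]]';python3 -c "
from h import *
s=st();print(s['torque'],s['q'][5]);c=grab('wrist')"; python3 -m handwheel '[[0,0,0,0,0.03,0,0],[0,0,0,0,0.03,0,0],[0,0,0,0,0,0,0]]';python3 -c "
from h import *
s=st();print(s['torque'],s['q'][5]);c=grab('wrist');save(c,'g3.png',(190,140,370,390),2.4)"
```

```text
time: 7.35
tool_pos: [0.5123, -0.4315, 0.0918]
tcp_rot: [-0.125, -2.16, 2.145]
wrist_force: [-12.8, 11.2, 15.5]
width: 0.149
7.35 [ 0.5123 -0.4315  0.0918] [[-0.992, 0.125, 0.01], [-0.009, 0.007, -1.0], [-0.125, -0.992, -0.006]] [-12.8  11.2  15.5] 0.149
[1.88866971 1.89161245 0.84149365] 0.959040097797719
time: 7.78
tool_pos: [0.5123, -0.4315, 0.0919]
tcp_rot: [-0.182, -2.128, 2.116]
wrist_force: [-12.8, 12.1, 15.5]
width: 0.147
7.78 [ 0.5123 -0.4315  0.0919] [[-0.984, 0.18, 0.01], [-0.009, 0.007, -1.0], [-0.18, -0.984, -0.005]] [-12.8  12.1  15.5] 0.147
[1.98951742 1.84957294 2.11010899] 1.0162445765563874
```

View pics/g3.png

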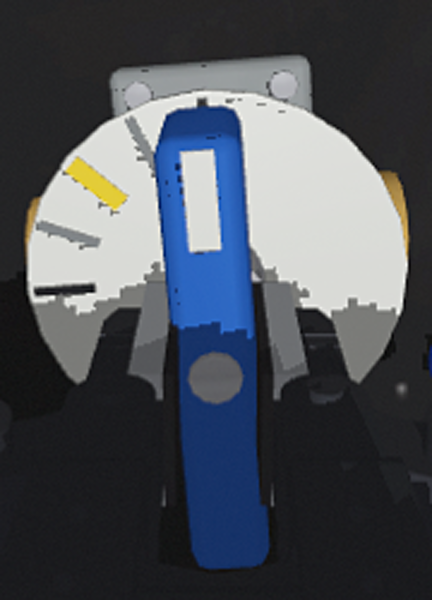

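```bash
python3 -m handwheel '[[0,0,0,0,0,0,1],[0,0,0,0,0,0,1],[0,0,0,0,0,0,1],[0,0,0,0,0,0,1],[0,-0.05,0,0,0,0,1],[0,-0.05,0,0,0,0,1],[0,-0.05,0,0,0,0,1],[0,0,0,0,0,0,1]]';python3 - <<'E'
from h import *
s=st();c=grab('wrist');save(c,'g4.png');P=cloud(c)
m=hsvmask(c,(100,120,80),(125,255,255))
sel=(m>0)&(P[:,:,2]>0.107)&(np.hypot(P[:,:,0]-.514,P[:,:,1]+.4315)<.06)
q=P[sel][:,:2]; r=cv2.minAreaRect((q*1000).astype(np.float32)); print("handle",r)
# foot : grey z~
n,l,stt,ce=cv2.connectedComponentsWithStats(hsvmask(c,(22,120,120),(35,255,255)))
for i in range(1,n):
    if stt[i,4]>20:
        w=ray(c,ce[i],0.0755)[0]; print("yellow",ce[i].round(1),stt[i,4],w.round(4), np.degrees(np.arctan2(w[1]+.4315,w[0]-.5145)), np.hypot(w[1]+.4315,w[0]-.5145))
E
```

```text
time: 8.82
tool_pos: [0.5188, -0.4378, 0.2478]
tcp_rot: [-0.21, -2.12, 2.135]
wrist_force: [-0.0, -0.3, -0.0]
width: 1.004
8.82 [ 0.5188 -0.4378  0.2478] [[-0.982, 0.186, -0.01], [0.009, -0.008, -1.0], [-0.186, -0.982, 0.006]] [-0.  -0.3 -0. ] 1.004
handle ((514.9630126953125, -431.8408508300781), (13.93759822845459, 79.63124084472656), 84.1908950805664)
yellow [142.   95.8] 518 [ 0.6274 -0.3376  0.0755] 39.731309315702994 0.1468595969997458
yellow [ 41.  115.2] 376 [ 0.6278 -0.2469  0.0755] 58.47093514147551 0.21661890484617802
yellow [247. 179.] 50 [ 0.5393 -0.4115  0.0755] 38.88472361526845 0.03192160126023808
```

View pics/g4.png

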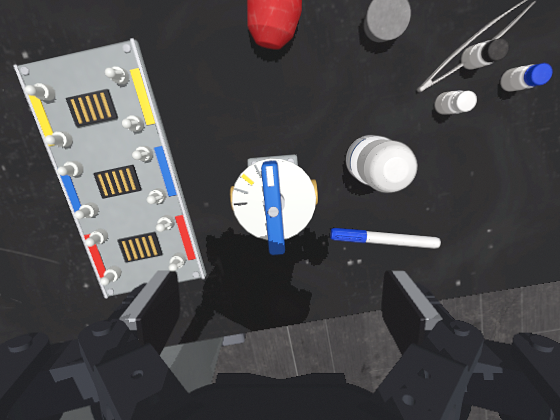

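```bash
python3 -m handwheel '[[0.01,-0.02,-0.052,0,0,0,1],[0.01,-0.02,-0.052,0,0,0,1],[0.01,-0.02,-0.052,0,0,0,1],[0.01,-0.02,-0.052,0,0,0,1],[0.01,-0.02,-0.052,0,0,0,1],[0.01,0,-0.052,0,0,0,1],[0.01,0,-0.052,0,0,0,1],[0.01,0,-0.052,0,0,0,1]]';python3 -m handwheel '[[0.01,0,-0.052,0,0,0,1],[0.01,0,-0.052,0,0,0,1],[0,0,0,0,-0.147,0,1],[0,0,0,0,-0.147,0,1],[0,0,0,0,-0.147,0,1],[0,0,0,0,0,0,1],[0,0,0,0,0,0,1]]'
cat > board.py <<'E'
from h import *
import sys
# heat-sink colour mask + board pose
HUE={"yellow":((20,110,90),(36,255,255)),"blue":((103,120,60),(125,255,255))}
def sink(c,P,col,near=None,rad=.06,zlo=.006,zhi=.06,top=.038):
    m=hsvmask(c,*HUE[col])>0
    m&=(P[:,:,2]>zlo)&(P[:,:,2]<zhi)
    if near is not None: m&=np.hypot(P[:,:,0]-near[0],P[:,:,1]-near[1])<rad
    t=m&(P[:,:,2]>top-.006)
    q=P[t][:,:2]; r=cv2.minAreaRect((q*1000).astype(np.float32)); return r,np.median(P[t][:,2]),m
def desc(r):
    (x,y),(w,h),a=r
    if w<h: w,h,a=h,w,a+90
    a=(a+90)%180-90
    return np.round([x,y,w,h,a],1)
def pcb(c,P,near,rad=.075,z=.004):
    hsv=cv2.cvtColor(c["image"],cv2.COLOR_RGB2HSV)
    g=(np.hypot(P[:,:,0]-near[0],P[:,:,1]-near[1])<rad)&(abs(P[:,:,2]-z)<.004)&(hsv[:,:,1]>60)&(hsv[:,:,2]>50)
    return cv2.minAreaRect((P[g][:,:2]*1000).astype(np.float32))
E
python3 - <<'E'
from board import *
s=st();print(np.round(s["q"],2));c=grab('wrist');save(c,'i1.png');P=cloud(c)
for col,near in [("yellow",(.44,-.01)),("blue",(.45,.154))]:
    r,zt,_=sink(c,P,col,near); print(col,desc(r),zt); print(desc(pcb(c,P,near)))
E
```

```text
time: 9.88
tool_pos: [0.514, -0.01, 0.3386]
tcp_rot: [-0.196, -2.122, 2.122]
wrist_force: [1.3, 0.6, -0.2]
width: 0.999
time: 10.75
tool_pos: [0.5143, 0.0942, 0.3396]
tcp_rot: [-0.266, 2.089, -2.089]
wrist_force: [-0.3, -0.2, 0.4]
width: 0.998
10.75 [0.5143 0.0942 0.3396] [[-0.969, -0.249, 0.002], [-0.002, -0.0, -1.0], [0.249, -0.969, -0.0]] [-0.3 -0.2  0.4] 0.998
[ 0.13 -0.07  1.78  0.    1.44  1.45]
yellow [451.5   2.   49.9  24.3   6.9] 0.037778228495426835
[450.2   1.3 106.6  73.4   6.9]
blue [454.3 161.5  50.   24.6   8.9] 0.03784014396736202
[454.4 162.3 103.9  73.9   8.8]
```

View pics/i1.png

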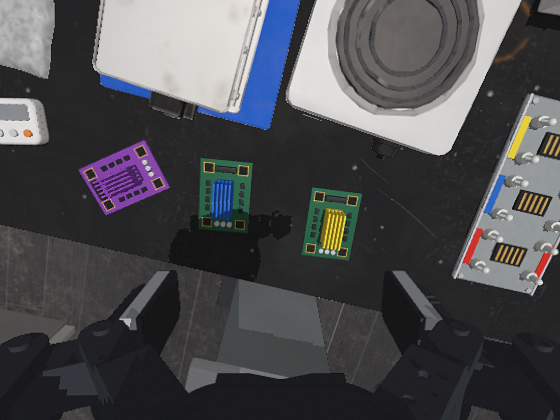

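```bash
python3 -m handwheel '[[0.042,0.04,0.0368,0,0.0,0,1],[0.042,0.04,0.0368,0,0,0,1],[0,0.04,0,0,0.131,0,1],[0,0.02,0,0,0,0,1],[0,0,0,0,0,0,1],[0,0,0,0,0,0,1]]'
python3 - <<'E'
from board import *
s=st();c=grab('wrist');save(c,'i2.png');P=cloud(c)
for col,near in [("yellow",(.44,-.01))]:
    r,zt,_=sink(c,P,col,near); print(col,desc(r),zt); print(desc(pcb(c,P,near)))
E
```

```text
time: 11.55
tool_pos: [0.4582, 0.0103, 0.2091]
tcp_rot: [-0.131, 2.157, -2.158]
wrist_force: [0.2, -0.2, 0.0]
width: 1.002
11.55 [0.4582 0.0103 0.2091] [[-0.993, -0.122, -0.001], [0.001, -0.0, -1.0], [0.122, -0.993, 0.0]] [ 0.2 -0.2  0. ] 1.002
yellow [451.7   1.6  49.3  23.6   6.8] 0.038096161359347264
[451.3   1.9 104.   73.4   6.9]
```

View pics/i2.png

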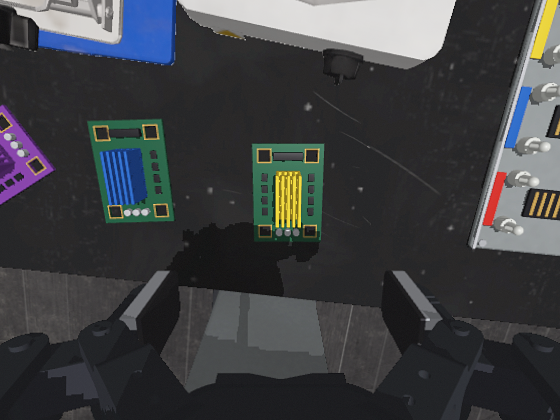

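```bash
python3 -m handwheel '[[0.0077,0.04,0.0076,0,0,0,1],[0,0.04,0,0,0,0,1],[0,0.04,0,0,0,0,1],[0,0.04,0,0,0,0,1],[0,0.02,0,0,0,0,1],[0,0,0,0,0,0,1]]'
python3 - <<'E'
from board import *
s=st()
E
```

```text
time: 12.35
tool_pos: [0.4504, 0.002, 0.0275]
tcp_rot: [-0.135, 2.159, -2.159]
wrist_force: [-0.8, 0.3, 0.7]
width: 0.996
12.35 [0.4504 0.002  0.0275] [[-0.992, -0.123, 0.002], [-0.002, 0.0, -1.0], [0.123, -0.992, -0.0]] [-0.8  0.3  0.7] 0.996
```

```bash
python3 -m handwheel '[[-0.001,0.0165,0,0,0,0,1],[0,0,0,0,0,0,1],[0,0,0,0,0,0,0],[0,0,0,0,0,0,0],[0,0,0,0,0,0,0],[0,0,0,0,0,0,0],[0,0,0,0,0,0,0]]' 60
python3 - <<'E'
from board import *
s=st()
E
```

```text
time: 13.22
tool_pos: [0.4523, 0.0019, 0.0119]
tcp_rot: [-0.131, 2.157, -2.158]
wrist_force: [0.8, -0.2, 6.3]
width: 0.273
13.22 [0.4523 0.0019 0.0119] [[-0.992, -0.122, -0.001], [0.001, -0.0, -1.0], [0.122, -0.992, 0.0]] [ 0.8 -0.2  6.3] 0.273
```

```bash
python3 -m handwheel '[[0,-0.03,0,0,0,0,0],[0,-0.04,0,0,0,0,0],[0,-0.04,0,0,0,0,0],[0,0,0,0,0,0,0],[0,0,0,0,0,0,0]]' 60
python3 - <<'E'
from board import *
s=st();print(s['torque']);c=grab('wrist');save(c,'j1.png')
E
```

```text
time: 13.85
tool_pos: [0.4508, 0.0019, 0.1205]
tcp_rot: [-0.134, 2.159, -2.159]
wrist_force: [0.0, 0.1, -2.7]
width: 0.269
13.85 [0.4508 0.0019 0.1205] [[-0.992, -0.122, 0.002], [-0.002, 0.0, -1.0], [0.122, -0.992, -0.0]] [ 0.   0.1 -2.7] 0.269
[ 0.02563617  0.04406111 -0.03243067]
```

View pics/j1.png

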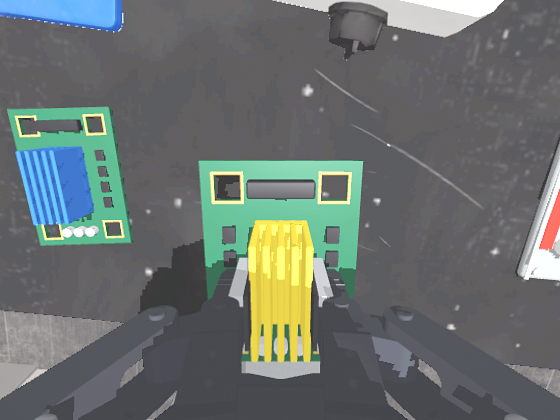

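```bash
cat > inhand.py <<'E'
from h import *
def inhand(f=None):
    c=grab("wrist"); c["W"]=c["hand_eye"]; P=cloud(c)
    hsv=cv2.cvtColor(c["image"],cv2.COLOR_RGB2HSV)
    g=(hsv[:,:,0]>60)&(hsv[:,:,0]<95)&(hsv[:,:,1]>80)&(P[:,:,1]>-.02)&(P[:,:,1]<.03)&(abs(P[:,:,2])<.05)
    y=np.nanmedian(P[g][:,1]); 
    A=np.c_[P[g][:,0],P[g][:,2],np.ones(g.sum())]; pl=np.linalg.lstsq(A,P[g][:,1],rcond=None)[0]
    # holes: gold rings
    m=((hsv[:,:,0]>15)&(hsv[:,:,0]<38)&(hsv[:,:,1]>70)&(hsv[:,:,2]>120)&(P[:,:,0]>.025)&(P[:,:,0]<.07)&(abs(abs(P[:,:,2])-.024)<.014)&(P[:,:,1]>y-.006)).astype(np.uint8)
    n,l,stt,ce=cv2.connectedComponentsWithStats(m); H=[]
    for i in range(1,n):
        if stt[i,4]>60:
            q=np.argwhere(l==i)[:,::-1].astype(np.float64)
            # intersect with board-top plane y=y in tool
            p=cv2.undistortPoints(q.reshape(-1,1,2),c["mtx"],c["dist"])[:,0]; d=np.c_[p,np.ones(len(p))]@c["W"][:3,:3].T; o=c["W"][:3,3]
            w=o+d*((y-o[1])/d[:,1])[:,None]
            r=cv2.minAreaRect((w[:,[0,2]]*1000).astype(np.float32)); H.append(r); print("ring",stt[i].tolist(),np.round(r[0],2),np.round(r[1],1),round(r[2],1))
    # green region edges
    print("board top y(tool)",round(y,4),"tilt",np.round(pl[:2],3))
    if f: save(c,f)
    if len(H)==2:
        H.sort(key=lambda r:r[0][1]); a=np.array(H[0][0]);b=np.array(H[1][0]); u=(b-a)/np.linalg.norm(b-a)  # board y-ish along +tool z
        v=np.array([u[1],-u[0]])  # along tool x
        o=(a+b)/2-40*v; print("dist",np.linalg.norm(b-a).round(2),"board origin tool x,z mm",o.round(2),"ang deg (x->z)",np.degrees(np.arctan2(v[1],v[0])).round(2))
    return c
if __name__=="__main__": inhand()
E
python3 inhand.py
```

```text
board top y(tool) 0.0078 tilt [-0.002 -0.   ]
```

Run:
```python
from h import *
c=grab("wrist"); c["W"]=c["hand_eye"]; P=cloud(c); hsv=cv2.cvtColor(c["image"],cv2.COLOR_RGB2HSV)
for v in range(168,206,3): print(v,hsv[v,227],hsv[v,335],P[v,227].round(3),P[v,335].round(3))
```

```text
168 [ 77 105 207] [ 77  92 217] [-0.048  0.006 -0.023] [-0.048  0.007  0.024]
171 [ 52  58 224] [ 50  53 231] [-0.047  0.008 -0.023] [-0.047  0.007  0.024]
174 [ 20 113 250] [ 21 104 255] [-0.027  0.12  -0.041] [-0.045  0.008  0.024]
177 [165   9  60] [165   5  96] [-0.025  0.119 -0.041] [-0.024  0.119  0.042]
180 [ 0  8 61] [170   8  98] [-0.022  0.119 -0.041] [-0.022  0.118  0.042]
183 [ 0  8 98] [170   8  98] [-0.02   0.119 -0.041] [-0.02   0.12   0.043]
186 [ 0  5 98] [ 0  5 97] [-0.018  0.119 -0.041] [-0.018  0.119  0.043]
189 [165   5  99] [170   8  98] [-0.015  0.12  -0.042] [-0.015  0.12   0.043]
192 [150   4  67] [15  5 98] [-0.013  0.12  -0.042] [-0.013  0.119  0.043]
195 [130  11  68] [170   8  99] [-0.01   0.12  -0.042] [-0.01   0.119  0.043]
198 [75 41 74] [ 75  25 101] [-0.008  0.119 -0.042] [-0.008  0.119  0.043]
201 [ 30  73 255] [ 30  71 255] [-0.033  0.009 -0.024] [-0.033  0.007  0.025]
204 [ 70  79 203] [ 70  74 207] [-0.032  0.006 -0.024] [-0.031  0.009  0.025]
```

```bash
python3 - <<'E'
t=open("inhand.py").read()
a=t.index("    m=((hsv"); b=t.index("    n,l,stt")
t=t[:a]+'''    h,w_=hsv.shape[:2]; uu,vv=np.meshgrid(np.arange(w_),np.arange(h))
    p=cv2.undistortPoints(np.float64(np.c_[uu.ravel(),vv.ravel()]).reshape(-1,1,2),c["mtx"],c["dist"])[:,0]; d=np.c_[p,np.ones(len(p))]@c["W"][:3,:3].T; o=c["W"][:3,3]
    w=(o+d*((y-o[1])/d[:,1])[:,None]).reshape(h,w_,3)
    m=((hsv[:,:,0]>15)&(hsv[:,:,0]<40)&(hsv[:,:,1]>55)&(hsv[:,:,2]>100)&(w[:,:,0]>-.055)&(w[:,:,0]<-.025)&(abs(abs(w[:,:,2])-.024)<.014)).astype(np.uint8)
'''+t[b:]
t=t.replace("stt[i,4]>60","stt[i,4]>30").replace("-40*v","+40*v")
open("inhand.py","w").write(t)
E
python3 inhand.py
```

```text
ring [210, 172, 34, 32, 423] [-39.06 -23.94] [14.8 14.1] 90.0
ring [318, 172, 34, 32, 372] [-39.02  24.15] [14.6 14.1] 89.9
board top y(tool) 0.0078 tilt [-0.004 -0.   ]
dist 48.09 board origin tool x,z mm [0.96 0.07] ang deg (x->z) -0.04
```

```bash
python3 -m handwheel '[[0,-0.05,0,0,0,0,0],[0,-0.05,0,0,-0.1835,0,0],[0,-0.03,0,0,-0.1835,0,0],[0,0,0,0,-0.1835,0,0],[0,0,0,0,-0.1835,0,0],[0,0,0,0,-0.1835,0,0],[0,0,0,0,-0.1835,0,0],[0,0,0,0,-0.1835,0,0]]' 60;  python3 -m handwheel '[[0,0,0,0,-0.1835,0,0],[0.044,0,0.03,0,0,0,0],[0.044,0,0.03,0,0,0,0],[0.044,0,0.03,0,0,0,0],[0.044,0,0.03,0,0,0,0],[0.044,0,0.03,0,0,0,0],[0.044,0,0.03,0,0,0,0],[0,0,0,0,0,0,0]]'
python3 - <<'E'
from inhand import *
st(); inhand("k1.png")
c=grab("wrist")
for nm,lo,hi in [("red",(0,120,100),(8,255,255)),("blue",(105,120,90),(125,255,255)),("yel",(22,120,120),(35,255,255))]:
    mm=hsvmask(c,lo,hi); n,l,stt,ce=cv2.connectedComponentsWithStats(mm)
    for i in range(1,n):
        if stt[i,4]>40: 
            q=ray(c,np.argwhere(l==i)[:,::-1],0.008)[:,:2]; print(nm,ce[i].round(1),stt[i,4],[np.round(x,1) for x in cv2.minAreaRect((q*1000).astype(np.float32))])
E
```

```text
time: 15.05
tool_pos: [0.4512, 0.0019, 0.2501]
tcp_rot: [-1.133, 1.326, -1.323]
wrist_force: [-1.0, -0.6, -1.7]
width: 0.27
time: 16.05
tool_pos: [0.6377, -0.2614, 0.248]
tcp_rot: [-1.219, 1.199, -1.195]
wrist_force: [-0.8, 2.2, -1.9]
width: 0.269
16.05 [ 0.6377 -0.2614  0.248 ] [[0.017, -1.0, -0.001], [-0.003, 0.001, -1.0], [1.0, 0.017, -0.003]] [-0.8  2.2 -1.9] 0.269
ring [211, 172, 33, 31, 229] [-39.52 -24.37] [14.1 13.7] 90.0
ring [318, 172, 34, 32, 364] [-39.26  23.6 ] [14.6 14.1] 90.0
board top y(tool) 0.0079 tilt [-0.003 -0.   ]
dist 47.97 board origin tool x,z mm [ 0.61 -0.6 ] ang deg (x->z) -0.31
red [131.5 130.3] 496 [array([ 472.1, -207.5]), array([55.9,  9.5]), np.float64(1.2)]
red [142.  226.9] 338 [array([ 474.3, -317.1]), array([56.1,  8.7]), np.float64(1.0)]
red [314.3 365.2] 83 [array([ 681.6, -507.3]), array([18.8, 14.1]), np.float64(1.3)]
blue [485.1 119.2] 537 [array([ 852.3, -189.7]), array([30.4, 24.7]), np.float64(6.8)]
blue [205.5 130.5] 517 [array([ 552.7, -205.8]), array([55.9,  9.5]), np.float64(1.1)]
blue [515.  184.3] 513 [array([ 898.4, -259. ]), array([32.6, 25.1]), np.float64(0.9)]
blue [195.7 226.8] 115 [array([ 536. , -315.9]), array([17.9,  8.7]), np.float64(1.1)]
blue [502.4 301.4] 412 [array([ 913.1, -406.5]), array([25.4, 34.8]), np.float64(54.8)]
blue [133.7 370. ] 209 [array([ 445.2, -518. ]), array([37.8, 13.9]), np.float64(41.5)]
yel [279.1 130.3] 491 [array([ 632.8, -204.3]), array([56.5,  9.5]), np.float64(1.0)]
yel [265.3 293.2] 1085 [array([ 618.7, -406.4]), array([ 12.2, 190.2]), np.float64(1.6)]
yel [280.5 284.4] 1833 [array([ 637.8, -406. ]), array([ 21.8, 190.2]), np.float64(1.1)]
yel [295.6 293.4] 1104 [array([ 657.1, -405.7]), array([ 12.4, 190.3]), np.float64(0.3)]
yel [253.3 299.8] 707 [array([ 604. , -409.8]), array([  9.2, 184. ]), np.float64(1.0)]
yel [307.8 301.5] 725 [array([ 672.7, -413.5]), array([  8.6, 173.9]), np.float64(1.0)]
```

View pics/k1.png

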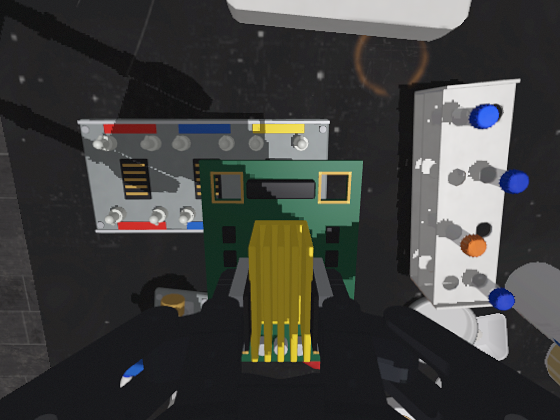

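```bash
python3 -m handwheel '[[-0.0032,0.045,-0.0036,0,-0.002,0,0],[0,0.045,0,0,0,0,0],[0,0.045,0,0,0,0,0],[0,0.045,0,0,0,0,0],[0,0,0,0,0,0,0],[0,0,0,0,0,0,0]]' 60
python3 - <<'E'
from inhand import *
st(); inhand("k2.png")
E
```

```text
time: 16.9
tool_pos: [0.6341, -0.2549, 0.0733]
tcp_rot: [-1.219, 1.191, -1.194]
wrist_force: [0.4, -0.1, -1.5]
width: 0.269
16.9 [ 0.6341 -0.2549  0.0733] [[0.023, -1.0, 0.001], [0.002, -0.001, -1.0], [1.0, 0.023, 0.002]] [ 0.4 -0.1 -1.5] 0.269
ring [235, 153, 24, 6, 143] [-53.59 -15.2 ] [10.1  2.2] 90.0
ring [305, 153, 24, 7, 145] [-53.35  15.37] [10.1  2.6] 89.9
ring [210, 171, 34, 33, 363] [-39.49 -24.42] [14.6 14.6] 89.8
ring [318, 172, 34, 32, 371] [-39.26  23.6 ] [14.6 14.1] 89.9
board top y(tool) 0.0079 tilt [-0.003 -0.   ]
```

View pics/k2.png

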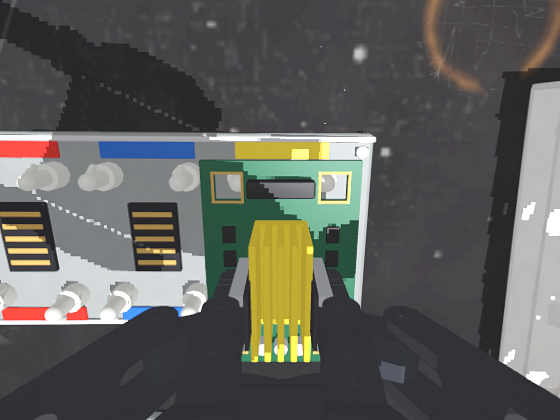

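```bash
cat > avg.py <<'E'
from h import *
def avg(n=8):
    L=[];A=[];F=[]
    for i in range(n):
        s=bot.read_state(); L.append(s["tool_pos"]); A.append(R.from_rotvec(s["tcp_rot"]).as_matrix()); F.append(s["wrist_force"]); optics.read_camera("side")
    L=np.array(L); M=R.from_matrix(np.array(A)).mean().as_matrix()
    print("pos",L.mean(0).round(4),"sd",L.std(0).round(4),"z az",np.degrees(np.arctan2(M[1,2],M[0,2])).round(2),"ydir",M[:,1].round(4),"F",np.mean(F,0).round(1)); return L.mean(0),M
if __name__=="__main__": avg()
E
python3 avg.py
```

```text
pos [ 0.6348 -0.2558  0.0741] sd [0.0005 0.0002 0.0008] z az 1.27 ydir [ 0.0035 -0.0016 -1.    ] F [ 0.1  0.1 -1.6]
```

```bash
cat > rel.py <<'E'
from avg import *
import inhand as ih
def strips(only=None):
    p,M=avg(6); c=optics.read_camera("wrist"); T=np.eye(4);T[:3,:3]=M;T[:3,3]=p; c["W"]=T@c["hand_eye"]
    for nm,lo,hi in [("red",(0,120,60),(8,255,255)),("blue",(105,120,60),(125,255,255)),("yel",(22,100,80),(35,255,255))]:
        mm=hsvmask(c,lo,hi); n,l,stt,ce=cv2.connectedComponentsWithStats(mm)
        for i in range(1,n):
            if stt[i,4]>60:
                q=ray(c,np.argwhere(l==i)[:,::-1],0.008)[:,:2]; r=cv2.minAreaRect((q*1000).astype(np.float32))
                if sorted(r[1])[0]<13 and sorted(r[1])[0]>6 and sorted(r[1])[1]<65 : print(nm,ce[i].round(1),[np.round(x,1) for x in r])
    return c
if __name__=="__main__": strips()
E
python3 rel.py
```

```text
pos [ 0.6334 -0.2554  0.0717] sd [0.0002 0.0001 0.0003] z az 1.26 ydir [ 2.e-04 -1.e-04 -1.e+00] F [ 0.2  0.2 -1.6]
red [ 28.5 148.5] [array([ 483.3, -207.2]), array([34.5,  9.3]), np.float64(1.5)]
red [ 77.8 315.4] [array([ 495.1, -317.7]), array([14.5, 10. ]), np.float64(0.8)]
red [ 23.4 313.9] [array([ 461.5, -318.6]), array([31.7,  9.2]), np.float64(0.7)]
blue [146.7 149. ] [array([ 552.6, -206. ]), array([56.4,  9.4]), np.float64(1.4)]
blue [133.3 312.9] [array([ 535. , -315.4]), array([20.8,  6.6]), np.float64(32.1)]
yel [278.7 149.8] [array([ 633.4, -204.5]), array([56.2, 10. ]), np.float64(1.2)]
```

```bash
python3 -m handwheel '[[0.0032,0.009,0.001,0,0,0,0],[0,0.009,0,0,0,0,0],[0,0,0,0,0,0,0],[0,0,0,0,0,0,0]]' 60; python3 rel.py
python3 - <<'E'
from inhand import *
c=inhand("k3.png"); save(c,"k3c.png",(190,120,380,240),4)
E
```

```text
time: 18.2
tool_pos: [0.6343, -0.2584, 0.0531]
tcp_rot: [-1.22, 1.194, -1.193]
wrist_force: [-0.4, 0.3, -1.6]
width: 0.272
pos [ 0.6346 -0.2585  0.0537] sd [0.0002 0.0001 0.0003] z az 1.26 ydir [ 3.e-04 -1.e-04 -1.e+00] F [ 0.1  0.5 -1.7]
red [ 16.1 145.4] [array([ 491.1, -207. ]), array([18.5,  9.5]), np.float64(1.5)]
red [  9.5 325.1] [array([ 468. , -318.3]), array([16.4,  9.3]), np.float64(0.6)]
red [ 57.9 326.9] [array([ 494.5, -317.8]), array([15.8, 10. ]), np.float64(1.7)]
blue [131.4 145.9] [array([ 552.5, -206. ]), array([56.3,  9.6]), np.float64(1.4)]
yel [278.5 146.5] [array([ 632.9, -204.1]), array([56.4,  9.6]), np.float64(1.2)]
ring [229, 153, 30, 4, 115] [-54.02 -16.49] [ 1.3 12.7] 0.0
ring [305, 153, 28, 4, 105] [-54.    16.22] [11.8  1.3] 89.9
ring [210, 171, 34, 33, 383] [-39.51 -24.43] [14.7 14.6] 90.0
ring [318, 172, 34, 32, 379] [-39.25  23.6 ] [14.6 14.1] 89.9
board top y(tool) 0.0079 tilt [-0.003  0.   ]
```

View pics/k3c.png

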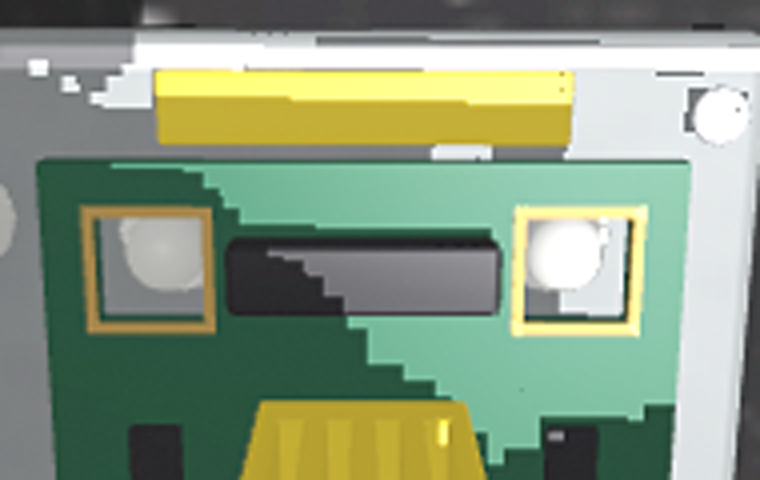

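Run:
```python
from h import *
c=optics.read_camera("wrist"); c["W"]=c["hand_eye"]
def onplane(uv,y):
    p=cv2.undistortPoints(np.float64(uv).reshape(-1,1,2),c["mtx"],c["dist"])[:,0]; d=np.c_[p,np.ones(len(p))]@c["W"][:3,:3].T; o=c["W"][:3,3]
    return (o+d*((y-o[1])/d[:,1])[:,None])*1000
print(onplane([(231.3,182.5),(331.3,183.2)],.0537-.0332).round(1))
print(onplane([(226.8,187.5),(335,187.5)],.0079).round(1))
```

```text
[[-39.3  20.5 -24.2]
 [-38.9  20.5  24.2]]
[[-39.4   7.9 -24.4]
 [-39.3   7.9  24.1]]
```

```bash
python3 -m handwheel '[[0,0.005,0,0,0,0,0],[0,0.005,0,0,0,0,0],[0,0.003,0,0,0,0,0],[0,0,0,0,0,0,0]]' 100; python3 avg.py; python3 -m handwheel '[[0,0.002,0,0,0,0,0],[0,0.002,0,0,0,0,0],[0,0,0,0,0,0,0]]'; python3 avg.py
```

```text
time: 19.15
tool_pos: [0.635, -0.2587, 0.0412]
tcp_rot: [-1.219, 1.192, -1.194]
wrist_force: [-1.0, 0.3, 4.1]
width: 0.259
pos [ 0.635  -0.2587  0.0412] sd [0. 0. 0.] z az 1.26 ydir [ 1.1e-03 -4.0e-04 -1.0e+00] F [-0.7  0.1  4.3]
time: 19.92
tool_pos: [0.636, -0.2589, 0.0393]
tcp_rot: [-1.218, 1.19, -1.195]
wrist_force: [-1.5, 1.9, 11.9]
width: 0.263
pos [ 0.6359 -0.2589  0.0392] sd [0. 0. 0.] z az 1.25 ydir [ 0.0031 -0.001  -1.    ] F [-2.   1.5 12. ]
```

```bash
python3 -m handwheel '[[0,0.002,0,0,0,0,0],[0,0.002,0,0,0,0,0],[0,0.002,0,0,0,0,0],[0,0.001,0,0,0,0,0],[0,0,0,0,0,0,0]]'; python3 avg.py
```

```text
time: 20.95
tool_pos: [0.6345, -0.2586, 0.0321]
tcp_rot: [-1.22, 1.193, -1.193]
wrist_force: [-6.2, 2.6, 17.2]
width: 0.26
pos [ 0.6345 -0.2586  0.0321] sd [0. 0. 0.] z az 1.27 ydir [-2.e-04 -1.e-04 -1.e+00] F [-5.7  2.1 17.1]
```

```bash
python3 -m handwheel '[[0,0.0015,0,0,0,0,0],[0,0,0,0,0,0,0]]'
python3 - <<'E'
from inhand import *
from avg import avg
avg(4)
c=inhand("k4.png"); save(c,"k4c.png",(190,120,380,240),4)
E
```

```text
time: 21.6
tool_pos: [0.6345, -0.2587, 0.0321]
tcp_rot: [-1.22, 1.193, -1.193]
wrist_force: [-7.9, 2.7, 24.2]
width: 0.26
pos [ 0.6345 -0.2587  0.0321] sd [0. 0. 0.] z az 1.27 ydir [-3.e-04 -1.e-04 -1.e+00] F [-9.   3.2 23.9]
ring [222, 153, 37, 7, 254] [-53.36 -18.01] [ 2.6 15.7] 0.0
ring [305, 153, 35, 7, 245] [-53.34  17.79] [14.9  2.6] 89.9
ring [210, 171, 12, 33, 129] [-39.51 -29.52] [ 4.9 14.8] 86.6
ring [228, 171, 16, 33, 149] [-39.49 -20.58] [ 6.8 14.8] 88.2
ring [317, 171, 17, 33, 181] [-39.47  19.84] [ 7.3 14.6] 90.0
ring [341, 171, 11, 20, 80] [-42.47  28.62] [4.5 8.6] 89.9
board top y(tool) 0.0079 tilt [-0.002  0.001]
```

View pics/k4.png

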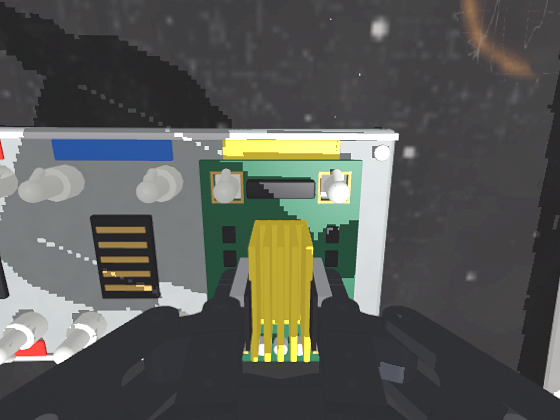

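```bash
python3 -m handwheel '[[0,-0.0025,0,0,0,0,0.7],[0,0,0,0,0,0,0.7],[0,0,0,0,0,0,0.7],[0,0,0,0,0,0,0.7],[0,-0.03,0,0,0,0,0.7],[0,-0.05,0,0,0,0,0.7],[0,-0.05,0,0,0,0,1],[0,0,0,0,0,0,1]]'
python3 - <<'E'
from board import *
from avg import avg
avg(4)
c=grab("wrist"); save(c,"l1.png"); P=cloud(c)
near=(.634,-.259); r,zt,m=sink(c,P,"yellow",near,zlo=.02,zhi=.075,top=.058); print(desc(r),zt)
hsv=cv2.cvtColor(c["image"],cv2.COLOR_RGB2HSV)
g=(hsv[:,:,0]>60)&(hsv[:,:,0]<95)&(hsv[:,:,1]>80)&(np.hypot(P[:,:,0]-near[0],P[:,:,1]-near[1])<.07)
Q=P[g]; Q=Q[abs(Q[:,2]-np.nanmedian(Q[:,2]))<.006]; A=np.c_[Q[:,:2]-near,np.ones(len(Q))]; k=np.linalg.lstsq(A,Q[:,2],rcond=None)[0]; print("plane",k.round(4),desc(cv2.minAreaRect((Q[:,:2]*1000).astype(np.float32))))
E
```

```text
time: 22.85
tool_pos: [0.6381, -0.2602, 0.1669]
tcp_rot: [-1.216, 1.183, -1.201]
wrist_force: [0.5, -0.5, -0.1]
width: 0.999
pos [ 0.6357 -0.2591  0.1627] sd [0.0017 0.0008 0.0029] z az 1.26 ydir [ 0.0036 -0.0017 -1.    ] F [-0.2 -0.  -0.5]
[ 634.4 -258.9   50.1   23.9  -89.4] 0.05802768758494403
plane [-0.0009  0.      0.0243] [ 634.1 -259.4  104.    71.9  -88.8]
```

View pics/l1.png

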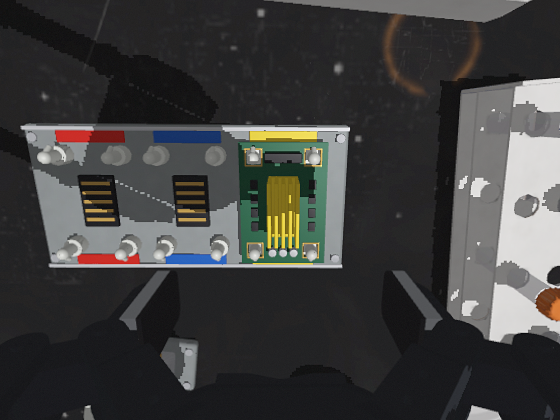

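```bash
python3 -m handwheel '[[0,-0.05,0,0,0,0,1],[-0.048,-0.03,-0.0184,0,0,0,1],[-0.048,0,-0.0184,0,0,0,1],[-0.048,0,-0.0184,0,0,0,1],[-0.048,0,-0.0184,0,0,0,1],[-0.048,0,-0.0184,0,0,0,1],[-0.048,0,-0.0184,0,0,0,1],[-0.048,0,-0.0184,0,0,0,1]]' 60;  python3 -m handwheel '[[-0.048,0,-0.0184,0,0,0,1],[-0.048,0,-0.0184,0,0.18,0,1],[0,0,0,0,0.18,0,1],[0,0,0,0,0.18,0,1],[0,0,0,0,0.18,0,1],[0,0,0,0,0.18,0,1],[0,0,0,0,0.18,0,1],[0,0,0,0,0.18,0,1]]'; python3 -m handwheel '[[0,0,0,0,0.18,0,1],[0,0.03,0,0,0,0,1],[0,0,0,0,0,0,1],[0,0,0,0,0,0,1]]'
python3 - <<'E'
from board import *
from avg import avg
avg(4)
c=grab('wrist');save(c,'m1.png');P=cloud(c)
for col,near in [("blue",(.454,.162))]:
    r,zt,_=sink(c,P,col,near); print(col,desc(r),zt); print(desc(pcb(c,P,near)))
E
```

```text
time: 24.1
tool_pos: [0.4965, 0.0759, 0.2386]
tcp_rot: [-1.222, 1.196, -1.192]
wrist_force: [1.0, 0.5, -0.2]
width: 0.999
time: 25.1
tool_pos: [0.459, 0.168, 0.2385]
tcp_rot: [-0.347, 2.042, -2.043]
wrist_force: [-0.0, 0.2, -0.9]
width: 0.996
time: 25.6
tool_pos: [0.4597, 0.1682, 0.21]
tcp_rot: [-0.172, 2.139, -2.14]
wrist_force: [-0.3, 0.0, 1.1]
width: 1.003
pos [0.4603 0.1684 0.2109] sd [0.0004 0.0001 0.0005] z az -80.92 ydir [ 2.e-04  0.e+00 -1.e+00] F [ 0.  -0.5  0.3]
blue [454.3 161.6  49.8  23.8   8.8] 0.03809369782840227
[453.8 161.6 104.1  73.4   8.9]
```

View pics/m1.png

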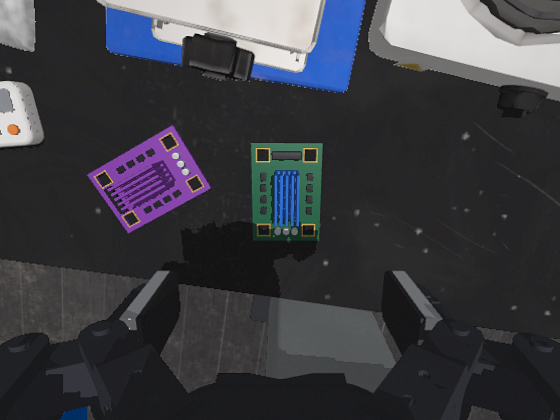

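```bash
python3 -m handwheel '[[0.007,0.04,0.0058,0,0,0,1],[0,0.04,0,0,0,0,1],[0,0.04,0,0,0,0,1],[0,0.04,0,0,0,0,1],[0,0.02,0,0,0,0,1],[0,0,0,0,0,0,1],[0,0,0,0,0,0,1]]'; python3 avg.py
```

```text
time: 26.72
tool_pos: [0.4552, 0.1618, 0.0317]
tcp_rot: [-0.168, 2.138, -2.138]
wrist_force: [0.4, 0.6, -0.3]
width: 0.998
pos [0.4552 0.1618 0.0318] sd [0.0003 0.0001 0.0003] z az -80.92 ydir [ 2.3e-03  7.0e-04 -1.0e+00] F [ 0.1 -0.1 -0.2]
```

```bash
python3 -m handwheel '[[0.001,0.02,0,0,0,0,1],[0,0,0,0,0,0,1],[0,0,0,0,0,0,0],[0,0,0,0,0,0,0],[0,0,0,0,0,0,0],[0,0,0,0,0,0,0],[0,0,0,0,0,0,0]]' 60; python3 -m handwheel '[[0,-0.03,0,0,0,0,0],[0,-0.04,0,0,0,0,0],[0,-0.04,0,0,0,0,0],[0,-0.04,0,0,0,0,0],[0,0,0,0,0,0,0]]' 60
python3 - <<'E'
from inhand import *
from avg import avg
avg(4); inhand("n1.png")
E
```

```text
time: 28.0
tool_pos: [0.4538, 0.1616, 0.0111]
tcp_rot: [-0.168, 2.139, -2.138]
wrist_force: [-0.1, -0.3, 4.1]
width: 0.272
time: 28.62
tool_pos: [0.4556, 0.1621, 0.1641]
tcp_rot: [-0.162, 2.137, -2.134]
wrist_force: [-0.2, 0.6, -1.7]
width: 0.272
pos [0.4535 0.1615 0.1612] sd [0.0014 0.0004 0.0019] z az -80.92 ydir [ 1.8e-03  5.0e-04 -1.0e+00] F [-0.6  0.1 -1.7]
ring [209, 168, 35, 33, 395] [-40.81 -23.87] [14.8 14.4] 89.9
ring [318, 169, 34, 33, 403] [-40.4  24.2] [14.6 14.4] 89.2
board top y(tool) 0.0069 tilt [-0.004 -0.   ]
dist 48.07 board origin tool x,z mm [-0.61 -0.17] ang deg (x->z) -0.49
```

View pics/n1.png

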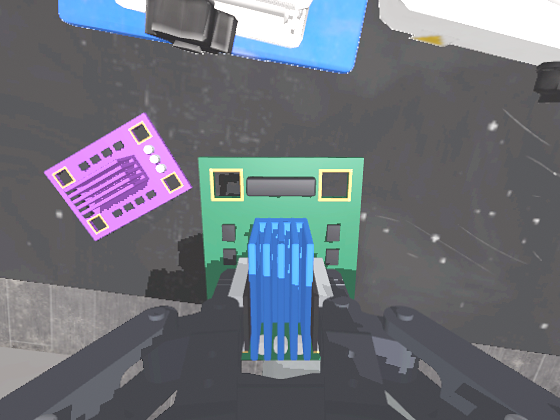

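```bash
python3 -m handwheel '[[0,-0.045,0,0,-0.18,0,0],[0,-0.045,0,0,-0.18,0,0],[0,0,0,0,-0.18,0,0],[0,0,0,0,-0.18,0,0],[0,0,0,0,-0.18,0,0],[0,0,0,0,-0.18,0,0],[0,0,0,0,-0.18,0,0],[0,0,0,0,-0.18,0,0]]' 60;  python3 -m handwheel '[[0.0473,0,0.01,0,0,0,0],[0.0473,0,0.01,0,0,0,0],[0.0473,0,0.01,0,0,0,0],[0.0473,0,0.01,0,0,0,0],[0.0473,0,0.01,0,0,0,0],[0.0473,0,0.01,0,0,0,0],[0.0473,0,0.01,0,0,0,0],[0.0473,0,0.01,0,0,0,0]]';python3 -m handwheel '[[0.0473,0,0.01,0,0,0,0],[0,0.03,0,0,0,0,0],[0,0.04,0,0,0,0,0],[0,0.04,0,0,0,0,0],[0,0.04,0,0,0,0,0],[0,0,0,0,0,0,0],[0,0,0,0,0,0,0]]'
python3 - <<'E'
from rel import *
strips(); ih.inhand("o1.png")
E
```

```text
time: 29.88
tool_pos: [0.4522, 0.1611, 0.2485]
tcp_rot: [-1.228, 1.187, -1.184]
wrist_force: [0.0, -0.1, -1.5]
width: 0.268
time: 30.88
tool_pos: [0.5428, -0.216, 0.2482]
tcp_rot: [-1.223, 1.192, -1.186]
wrist_force: [0.3, 0.5, -0.4]
width: 0.269
time: 31.75
tool_pos: [0.5551, -0.2619, 0.1008]
tcp_rot: [-1.222, 1.189, -1.189]
wrist_force: [-0.6, -0.4, -0.6]
width: 0.266
pos [ 0.556  -0.2623  0.1023] sd [0.0004 0.0002 0.0007] z az 1.58 ydir [ 0.0025 -0.0013 -1.    ] F [ 0.1 -0.3 -1.2]
red [159.8 135.9] [array([ 472.8, -207.7]), array([56.3,  9.2]), np.float64(1.7)]
red [166.9 284.5] [array([ 473.7, -318.5]), array([53.5,  9.3]), np.float64(1.3)]
blue [271.1 136.6] [array([ 553.2, -206.1]), array([55.4,  9.2]), np.float64(1.5)]
yel [401.4 135.9] [array([ 633.8, -203.1]), array([56.7,  7.2]), np.float64(1.4)]
ring [210, 168, 34, 33, 364] [-41.05 -24.35] [14.6 14.4] 90.0
ring [318, 169, 34, 32, 373] [-40.81  23.65] [14.6 14. ] 89.9
board top y(tool) 0.007 tilt [-0.004  0.   ]
dist 48.01 board origin tool x,z mm [-0.93 -0.56] ang deg (x->z) -0.29
```

View pics/o1.png

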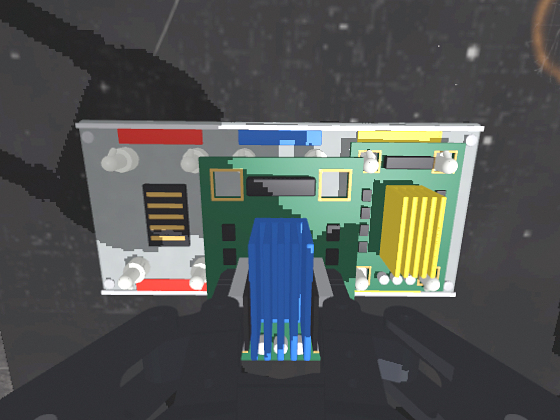

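```bash
python3 -m handwheel '[[-0.0006,0.02,-0.0012,0,0,0,0],[0,0.02,0,0,0,0,0],[0,0.0085,0,0,0,0,0],[0,0,0,0,0,0,0],[0,0,0,0,0,0,0]]' 60; python3 rel.py
python3 - <<'E'
from inhand import *
c=inhand("o2.png"); save(c,"o2c.png",(190,120,380,240),4)
E
```

```text
time: 32.78
tool_pos: [0.5539, -0.2613, 0.0521]
tcp_rot: [-1.222, 1.188, -1.189]
wrist_force: [-0.9, -1.3, -0.0]
width: 0.264
pos [ 0.5541 -0.2614  0.0526] sd [0.0001 0.0001 0.0002] z az 1.58 ydir [ 1.e-03 -6.e-04 -1.e+00] F [-0.1 -0.1 -0.9]
red [131.7 143. ] [array([ 472.7, -207.6]), array([56.4,  9.5]), np.float64(1.7)]
red [117.1 322.4] [array([ 453.9, -317. ]), array([19.4,  6.2]), np.float64(34.4)]
blue [276.3 145.5] [array([ 553.3, -206.1]), array([56.4,  9.7]), np.float64(0.9)]
yel [433.4 143.2] [array([ 633.9, -203.4]), array([56.6,  7.7]), np.float64(0.8)]
ring [210, 168, 34, 33, 373] [-41.04 -24.36] [14.7 14.4] 90.0
ring [318, 169, 34, 32, 372] [-40.79  23.66] [14.6 14. ] 89.9
board top y(tool) 0.007 tilt [0.035 0.122]
dist 48.02 board origin tool x,z mm [-0.92 -0.56] ang deg (x->z) -0.3
```

View pics/o2c.png

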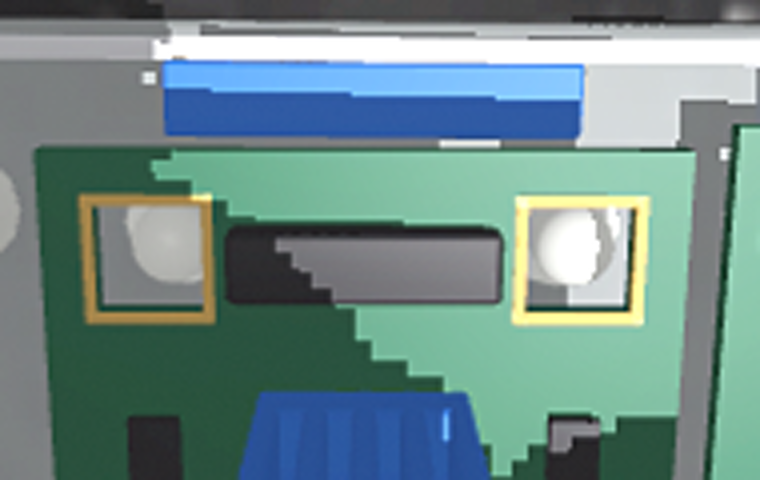

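```bash
python3 -m handwheel '[[0.0004,0,0.0007,0,0,0,0],[0,0.005,0,0,0,0,0],[0,0.005,0,0,0,0,0],[0,0.002,0,0,0,0,0],[0,0,0,0,0,0,0]]' 100; python3 avg.py; python3 -m handwheel '[[0,0.002,0,0,0,0,0],[0,0.001,0,0,0,0,0],[0,0,0,0,0,0,0]]'; python3 avg.py
```

```text
time: 33.8
tool_pos: [0.5546, -0.2617, 0.0404]
tcp_rot: [-1.222, 1.189, -1.189]
wrist_force: [0.3, 0.5, 4.1]
width: 0.261
pos [ 0.5546 -0.2617  0.0405] sd [0. 0. 0.] z az 1.58 ydir [ 6.e-04 -3.e-04 -1.e+00] F [-1.1  0.2  4.4]
time: 34.58
tool_pos: [0.5555, -0.2619, 0.0388]
tcp_rot: [-1.221, 1.187, -1.191]
wrist_force: [-0.4, 0.6, 11.4]
width: 0.264
pos [ 0.5556 -0.2619  0.0388] sd [0. 0. 0.] z az 1.58 ydir [ 2.4e-03 -9.0e-04 -1.0e+00] F [-1.1  1.1 11.1]
```

```bash
python3 -m handwheel '[[0,0.002,0,0,0,0,0],[0,0.002,0,0,0,0,0],[0,0.002,0,0,0,0,0],[0,0.002,0,0,0,0,0],[0,0,0,0,0,0,0]]'; python3 avg.py;  python3 -m handwheel '[[0,0.001,0,0,0,0,0],[0,0,0,0,0,0,0]]'; python3 avg.py
```

```text
time: 35.6
tool_pos: [0.5543, -0.2616, 0.0312]
tcp_rot: [-1.223, 1.189, -1.188]
wrist_force: [-4.8, 2.1, 18.5]
width: 0.263
pos [ 0.5543 -0.2616  0.0312] sd [0. 0. 0.] z az 1.59 ydir [-4.e-04  1.e-04 -1.e+00] F [-5.2  2.7 17.7]
time: 36.25
tool_pos: [0.5543, -0.2616, 0.0312]
tcp_rot: [-1.223, 1.189, -1.188]
wrist_force: [-7.6, 4.0, 23.6]
width: 0.263
pos [ 0.5543 -0.2616  0.0312] sd [0. 0. 0.] z az 1.59 ydir [-5.e-04  1.e-04 -1.e+00] F [-7.9  4.1 23. ]
```

```bash
python3 -m handwheel '[[0,-0.0025,0,0,0,0,0.6],[0,0,0,0,0,0,0.6],[0,0,0,0,0,0,0.6],[0,0,0,0,0,0,0.6],[0,-0.03,0,0,0,0,0.6],[0,-0.05,0,0,0,0,0.6],[0,-0.05,0,0,0,0,1],[0,-0.05,0,0,0,0,1]]'; python3 -m handwheel '[[0,0,0,0,0,0,1],[0,0,0,0,0,0,1]]'
cat > chk.py <<'E'
from board import *
from avg import avg
def chk(f):
    p,M=avg(6)
    c=optics.read_camera("wrist"); T=np.eye(4);T[:3,:3]=M;T[:3,3]=p; c["W"]=T@c["hand_eye"]; save(c,f); P=cloud(c)
    hsv=cv2.cvtColor(c["image"],cv2.COLOR_RGB2HSV)
    for col,near in [("yellow",(.634,-.259)),("blue",(.554,-.2608))]:
        try:
            r,zt,m=sink(c,P,col,near,zlo=.02,zhi=.075,top=.058); print(col,desc(r),zt)
            g=(hsv[:,:,0]>60)&(hsv[:,:,0]<95)&(hsv[:,:,1]>80)&(abs(P[:,:,0]-near[0])<.038)&(abs(P[:,:,1]-near[1])<.056)
            Q=P[g]; Q=Q[abs(Q[:,2]-np.nanmedian(Q[:,2]))<.006]; A=np.c_[Q[:,:2]-near,np.ones(len(Q))]; k=np.linalg.lstsq(A,Q[:,2],rcond=None)[0]; print("plane",k.round(4),desc(cv2.minAreaRect((Q[:,:2]*1000).astype(np.float32))))
        except Exception as e: print(col,e)
    return c,P
if __name__=="__main__":
    import sys; chk(sys.argv[1])
E
python3 chk.py p1.png
```

```text
time: 37.65
tool_pos: [0.5539, -0.2614, 0.2116]
tcp_rot: [-1.222, 1.189, -1.188]
wrist_force: [0.9, -0.8, 0.2]
width: 0.984
time: 37.9
tool_pos: [0.5539, -0.2614, 0.21]
tcp_rot: [-1.222, 1.189, -1.188]
wrist_force: [-0.3, 0.7, 0.2]
width: 1.0
pos [ 0.5533 -0.261   0.2086] sd [0.0003 0.0002 0.0007] z az 1.58 ydir [-0.0028  0.0014 -1.    ] F [-0.2  0.3 -0.3]
yellow [ 634.9 -257.6   49.7   24.3  -88.8] 0.05745401914103651
plane [ 0.0001 -0.0009  0.024 ] [ 634.9 -257.9  103.6   72.   -89.1]
blue [ 553.9 -260.4   50.    23.5  -88.8] 0.05797708395946438
plane [0.     0.001  0.0241] [ 553.4 -260.5  103.8   71.1  -88.6]
```

View pics/p1.png

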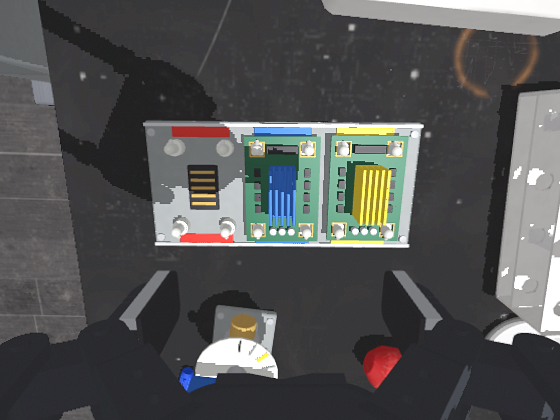

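```bash
python3 -m handwheel '[[0.0424,0,-0.0108,0,0,0,1],[0.0424,0,-0.0108,0,0,0,1],[0.0424,0,-0.0108,0,0,0,1],[0.0424,0,-0.0108,0,0,0,1],[0,0,0,0,0.17,0,1],[0,0,0,0,0.17,0,1],[0,0,0,0,0.17,0,1],[0,0,0,0,0.17,0,1]]' 60; python3 -m handwheel '[[0,0,0,0,0.17,0,1],[0,0,0,0,0.17,0,1],[0,0,0,0,0.17,0,1],[0,0,0,0,0.17,0,1],[0,0,0,0,0.17,0,1],[0,0,0,0,0.17,0,1],[0,0,0,0,0,0,1],[0,0,0,0,0,0,1]]'
cat > valve.py <<'E'
from avg import *
def valve(f):
    p,M=avg(6); c=optics.read_camera("wrist"); T=np.eye(4);T[:3,:3]=M;T[:3,3]=p; c["W"]=T@c["hand_eye"]; save(c,f);P=cloud(c)
    m=hsvmask(c,(100,120,60),(125,255,255))
    sel=(m>0)&(P[:,:,2]>0.107)&(np.hypot(P[:,:,0]-.515,P[:,:,1]+.4315)<.06)
    r=cv2.minAreaRect((P[sel][:,:2]*1000).astype(np.float32)); print("handle",r)
    o=np.array(r[0])/1000
    n,l,stt,ce=cv2.connectedComponentsWithStats(hsvmask(c,(22,120,80),(35,255,255)))
    for i in range(1,n):
        w=ray(c,ce[i],0.0755)[0]; d=w[:2]-o
        if stt[i,4]>8 and np.hypot(*d)<.045: print("yellow",ce[i].round(1),stt[i,4],np.degrees(np.arctan2(d[1],d[0])).round(1))
if __name__=="__main__":
    import sys; valve(sys.argv[1])
E
python3 valve.py q1.png; python3 -c "
from h import *
c=grab('scene');save(c,'q2.png',(130,110,470,340),2.3)
c=grab('side');save(c,'q3.png',(100,80,420,400),1.8)"
```

```text
time: 39.25
tool_pos: [0.5156, -0.4322, 0.2098]
tcp_rot: [-0.823, 1.676, -1.675]
wrist_force: [-0.5, -0.2, -0.3]
width: 1.001
time: 40.25
tool_pos: [0.5157, -0.4322, 0.2102]
tcp_rot: [-0.107, -2.171, 2.17]
wrist_force: [0.0, 0.4, -0.1]
width: 0.999
pos [ 0.5157 -0.4322  0.2103] sd [0.     0.     0.0001] z az -95.73 ydir [-2.e-04  1.e-04 -1.e+00] F [-0.3  0.2 -0.1]
handle ((515.067626953125, -432.01080322265625), (13.10353946685791, 79.62870025634766), 83.775390625)
yellow [252.  177.5] 66 40.2
```

View pics/q1.png

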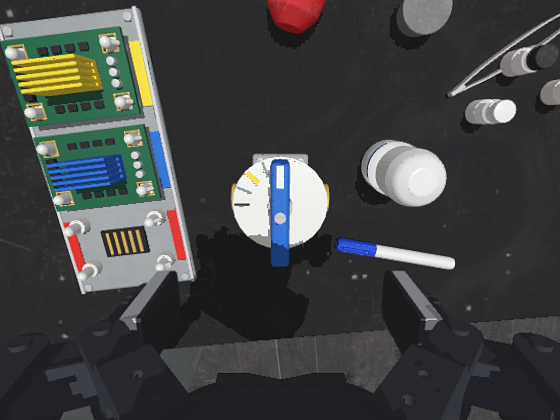

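View pics/q2.png

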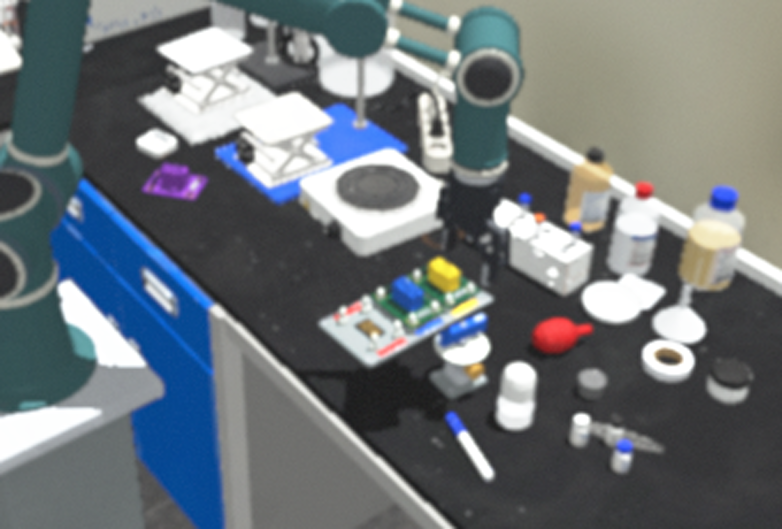

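View pics/q3.png

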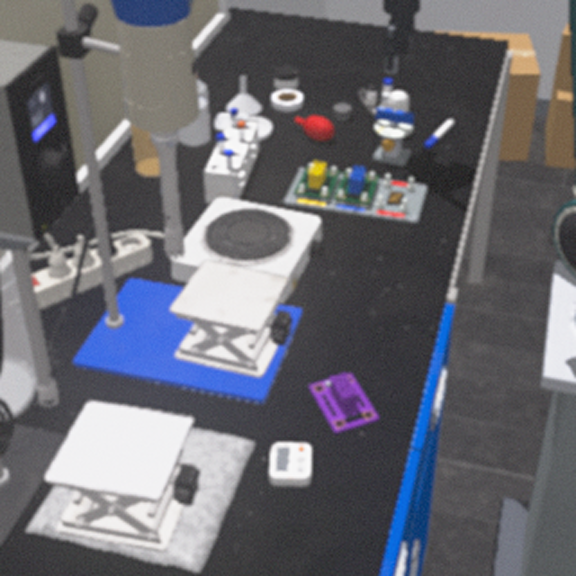

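```bash
python3 -m handwheel '[[0,0.04,0,0,0,0,1],[0,0.04,0,0,0,0,1],[0,0.04,0,0,0,0,1],[0,0,0,0,0,0,1],[0,0,0,0,0,0,1]]' 60; python3 avg.py; python3 -m handwheel '[[0,0,0,0,0,0,0],[0,0,0,0,0,0,0],[0,0,0,0,0,0,0],[0,0,0,0,0,0,0],[0,0,0,0,0,0,0],[0,0,0,0,0,0,0]]' 60; python3 avg.py
```

```text
time: 41.32
tool_pos: [0.5165, -0.4329, 0.0919]
tcp_rot: [-0.112, -2.169, 2.171]
wrist_force: [-0.2, -0.5, 0.2]
width: 0.997
pos [ 0.5169 -0.4333  0.0927] sd [0.0003 0.0003 0.0006] z az -95.82 ydir [ 0.0025 -0.0023 -1.    ] F [ 0.1  0.1 -0.1]
time: 42.48
tool_pos: [0.5158, -0.4318, 0.0906]
tcp_rot: [-0.11, -2.17, 2.168]
wrist_force: [-0.6, 3.8, 2.2]
width: 0.146
pos [ 0.5158 -0.4318  0.0906] sd [0. 0. 0.] z az -95.82 ydir [-2.e-04  7.e-04 -1.e+00] F [-0.5  4.   2.8]
```

```bash
python3 -m handwheel '[[0,0,0,0,-0.131,0,0],[0,0,0,0,-0.131,0,0],[0,0,0,0,-0.131,0,0],[0,0,0,0,-0.131,0,0],[0,0,0,0,-0.131,0,0],[0,0,0,0,-0.131,0,0],[0,0,0,0,0,0,0]]' 60; python3 avg.py; python3 -m handwheel '[[0,0,0,0,0,0,1],[0,0,0,0,0,0,1],[0,0,0,0,0,0,1],[0,0,0,0,0,0,1],[0,-0.04,0,0,0,0,1],[0,-0.05,0,0,0,0,1],[0,-0.04,0,0,0,0,1],[0,0,0,0,0,0,1]]';python3 valve.py r1.png
```

```text
time: 43.75
tool_pos: [0.5156, -0.4313, 0.0906]
tcp_rot: [-0.651, 1.826, -1.823]
wrist_force: [-1.1, 5.8, 5.4]
width: 0.148
pos [ 0.5156 -0.4313  0.0906] sd [0. 0. 0.] z az -50.76 ydir [-6.0e-04  1.6e-03 -1.0e+00] F [-1.5  6.5  5. ]
time: 45.15
tool_pos: [0.518, -0.4345, 0.2263]
tcp_rot: [-0.645, 1.816, -1.833]
wrist_force: [0.0, -0.2, 0.1]
width: 0.999
pos [ 0.5159 -0.4325  0.2211] sd [0.0012 0.0011 0.0029] z az -50.79 ydir [ 9.e-04 -1.e-03 -1.e+00] F [ 0.3 -0.  -0.6]
handle ((516.5298461914062, -432.7450866699219), (78.98895263671875, 13.450357437133789), 39.64527893066406)
```

View pics/r1.png

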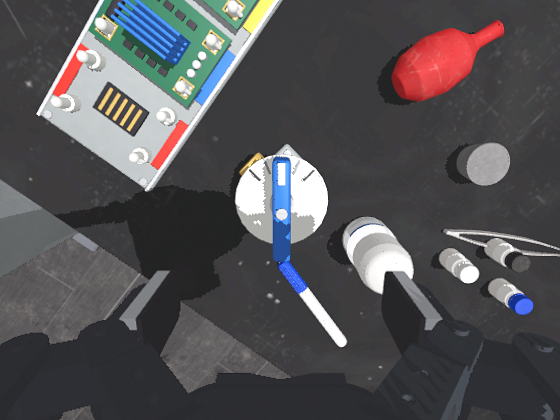

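```bash
python3 -m handwheel '[[-0.0345,-0.012,-0.027,0,0,0,1],[-0.0345,-0.012,-0.027,0,0,0,1],[-0.0345,-0.012,-0.027,0,0,0,1],[-0.0345,-0.012,-0.027,0,0,0,1],[0,0,0,0,0,0,1],[0,0,0,0,0,0,1],[0,0,0,0,0,0,1]]'; python3 chk.py s1.png; python3 valve.py s2.png
python3 - <<'E'
from h import *
c=grab("scene");P=cloud(c)
for n,uv in dict(timer=(198,173),bottle=(355,282)).items(): print(n,P[uv[1],uv[0]].round(3))
save(c,"s3.png",(130,110,470,340),2.3)
E
```

```text
time: 46.38
tool_pos: [0.5537, -0.2622, 0.2674]
tcp_rot: [-0.651, 1.828, -1.826]
wrist_force: [-0.4, 0.3, -0.3]
width: 0.996
pos [ 0.5539 -0.2622  0.2677] sd [0.0001 0.0001 0.0003] z az -50.86 ydir [-1.1e-03  4.0e-04 -1.0e+00] F [ 0.1  0.3 -0.3]
yellow [ 634.9 -258.3   49.8   23.9  -88.9] 0.057463876459294155
plane [0.0007 0.0016 0.0237] [ 634.8 -258.4  103.1   71.3  -88.9]
blue [ 553.7 -261.1   49.7   24.2  -88.8] 0.05745398261171236
plane [-0.0016  0.0006  0.0238] [ 553.3 -261.1  103.7   71.8  -88.6]
pos [ 0.5543 -0.2615  0.2685] sd [0.0001 0.0001 0.0001] z az -50.81 ydir [-0.  0. -1.] F [-0.1  0.1 -0.3]
handle ((512.4073486328125, -432.67608642578125), (75.4135513305664, 14.145742416381836), 38.960262298583984)
yellow [379.4 282.9] 19 38.0
timer [0.472 0.42  0.02 ]
bottle [ 0.511 -0.558  0.065]
```

View pics/s1.png

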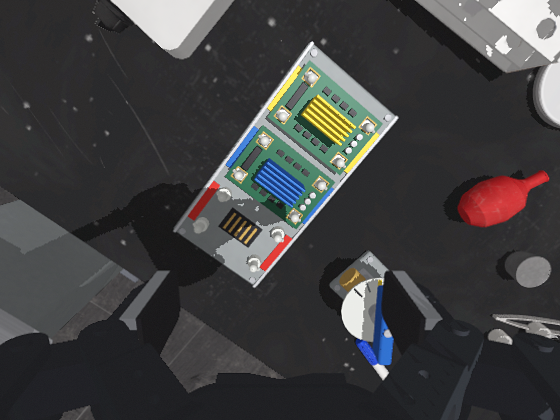

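View pics/s3.png

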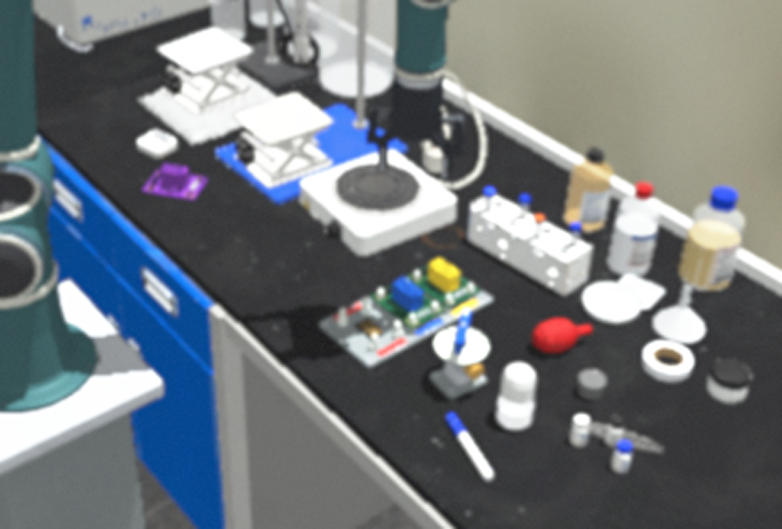

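All checks agree: both boards lie flat in their own bays, the valve stands at the yellow mark, the timer and bottle are where they were, and the arm is clear. I'm handing in.

```bash
python3 -c "
from workcell import workorder
print(workorder.finish_job())"
```

```text
the job is handed in; nothing more can be done
None
```

I shut the valve first, then fitted the yellow and blue boards in their own bays, and opened the valve to about 45 degrees. I handed the job in at about 47 s. No verdict was reported.

- **Boards present:** There was no red board in any camera view, so the red bay stays empty. The purple look-alike was left alone.
- **Valve shut:** I turned it against its stop and measured it within about 1 degree. It was still shut after both boards were in.
- **Board seating:** Each board followed down to a hard stop under about 24 N. The last check put both within about 1.5 mm of their bay centres and within about 1 mm of seat height. Both were tilted less than 0.002 rad and aligned within about 0.5 degrees.
- **Valve open:** After release the handle measured 45.6 degrees (about 0.80 rad) from shut, lying over the yellow mark. A later view, with part of the handle hidden, gave 45.0 degrees.
- **Timer and bottle:** The timer's reading was unchanged to 1 mm. The bottle's differed by about 3–5 mm, about the noise of that reading. In the last check the gripper was open and well clear of everything.
- **Disagreements:** Sideways board readings from different views differed by up to about 1.5 mm, mostly from noise in the measured arm pose.

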